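# Free the tight locating block from the injector clamping nest

## Task

Clear the clamping fixture for a changeover: put the three loose fittings (brass nut, dark steel nozzle, red cap) into the blue basket, then take the aluminium locating block by its stem and rock it side to side, a few degrees each way towards its two brass cheeks, several times while easing it up, until it frees from the blue nest. Do not pull the nest up off its base plate with it (a straight pull would) and leave the bystanding tools and parts where they are. Finish still holding the block, still and upright in the gripper straight above the nest, its foot about 20 mm clear of the nest's top.

Things in the scene. Friction and masses are not known exactly. Their poses are not given: they have to be found in the camera images.
- block: Aluminium locating block, 0.25 kg, seated in the nest. Foot 30 (x) x 44 (y) x 32 mm high, on it a stem 26 (x) x 30 (y) x 50 mm high (82 mm in all), dark round mark on top. Origin: centre of its underside, z up, y from cheek to cheek (side to side rocking = turning about its x). Grip the stem across its 30 mm width (fingers closing along y), about 62 mm above the underside.
- fixture: Dark steel base plate 130 (x) x 180 (y) x 12 mm, fixed, four guide pins at its corners up to 42 mm above the bench. Origin: centre of its underside, on the bench; axes parallel to the seated block's. On it rests the blue nest: upper part 70 (x) x 102 (y) mm, top 48 mm and pocket floor 20 mm above the bench, so the block sits 28 mm deep. Pocket 34 mm wide in x (2 mm play each side).
- nest_mouth (a point): Fixed point at the centre of the nest's mouth, level with the nest's top (48 mm above the bench, on the fixture's axis); axes as the fixture's.
- overhead (a point): Reference point in the air 300 mm straight above nest_mouth, for telling to which side the block leans; nothing is there.
- nest (a joint): How far the blue nest (1.5 kg, held down by its weight alone, guided straight up by the pins) is lifted off its base plate, m: 0 resting, at most 0.02. The cheeks rub on the block with about 15 N each, so a straight pull needs 30 N and lifts the nest. When one side of the block goes up while the other goes down, the two rubbings cancel.
- cheek_l (a joint): Brass cheek at the pocket's +y side: m it is pushed outwards (0 against the upright block, +0.006 outer stop, -0.002 inner stop when the block is out). A spring presses it inwards with about 25 N. Swings of 0.14 rad each way about the middle of the foot, rising about 4 mm per swing, walk the block out in 7 to 9 swings.
- cheek_r (a joint): The same brass cheek at the pocket's -y side; the two inner faces are 44 mm apart with the block in.
- basket: Blue open plastic basket, fixed, outer 160 (x) x 200 (y) x 50 mm high, walls and floor 5 mm. Origin: centre of its underside, on the bench; x along its short side, y along its long side.
- nut: Brass union nut standing on the bench, hexagonal look, gripped as a 33 mm round, 24 mm high, with a 28 mm round collar up to 32 mm; 90 g. Origin: centre of its underside, z up.
- nozzle: Dark steel nozzle standing on its wide end: 24 mm round up to 30 mm height, then a 12 mm thin tip up to 50 mm; 60 g. Origin: centre of its underside, z up.
- cap: Red plastic cap standing on its flange: 36 mm round up to 10 mm height, then 30 mm round up to 36 mm; 30 g. Origin: centre of its underside, z up.
- oil_bottle: Bystander: white oil bottle, 48 mm round, 130 mm high, upright. Origin: centre of its underside.
- wrench: Bystander: steel wrench, 190 mm long, lying. Origin: under its middle.
- driver: Bystander: screwdriver with a green handle, 180 mm long, lying. Origin: under its middle.
- sleeve: Bystander: copper sleeve (short tube), 34 mm outside, 30 mm high, standing between basket and fixture; it is not one of the three fittings. Origin: centre of its underside.
- injector: Bystander: steel injector with a black connector, 140 mm long, lying. Origin: under its middle.

How it is judged (in metres and radians):
On the way, in this order (a step that is already met when the one before it is completed fails the run):
1. nut, nozzle and cap are all in the basket, let go (x of nut in the frame of basket between -0.075 and 0.075 m and y of nut in the frame of basket between -0.095 and 0.095 m and z of each of nut, nozzle, cap in the frame of basket below 0.035 m and contact force between the fingers and nut below 0.1 N and linear speed of each of nut, nozzle, cap below 0.05 m/s and x of nozzle in the frame of basket between -0.075 and 0.075 m and y of nozzle in the frame of basket between -0.095 and 0.095 m and contact force between the fingers and nozzle below 0.1 N and x of cap in the frame of basket between -0.075 and 0.075 m and y of cap in the frame of basket between -0.095 and 0.095 m and contact force between the fingers and cap below 0.1 N), for 0.2 s.
2. the block, still in the nest, leans at least about 2.7 degrees to its one side (y of overhead in the frame of block above 0.014 m and angle between block's own z axis and vertical above 0.04 rad and z of block in the frame of nest_mouth below -0.006 m).
3. the block, still in the nest, then leans at least about 2.7 degrees to its other side (y of overhead in the frame of block below -0.014 m and angle between block's own z axis and vertical above 0.04 rad and z of block in the frame of nest_mouth below -0.006 m).
At the end, for the whole second after the job is handed in: Fittings lie released in the basket. The fingers hold the block (over 2 N), still, within 0.2 rad of upright, its underside 4 to 50 mm above the nest's top and within 25 mm of its axis, touching no part of the fixture; the nest is down (within 3 mm) (all of step 1 and z of block in the frame of nest_mouth between 0.004 and 0.05 m and horizontal distance between block and nest_mouth below 0.025 m and angle between block's own z axis and vertical below 0.2 rad and linear speed of block below 0.03 m/s and contact force between the fingers and block above 2 N and contact force between block and fixture below 0.2 N and value of joint nest below 0.003 m); the arm keeps its last pose, push and grip.
It fails at once if the nest is lifted more than 6 mm off its base plate (value of joint nest above 0.006 m).
It fails at once if a bystander (oil bottle, wrench, screwdriver, copper sleeve or injector) is moved more than 30 mm (distance of any of oil_bottle, wrench, driver, sleeve, injector from where it was at the start of the episode above 0.03 m).
It also fails if it takes over 72 s, if anything falls off the work surface, if the arm or the gripper's body presses on something with over 40 N, if the wrist force passes 120 N, or if a joint passes its speed limit or range.

## Robot

A 6-joint arm with a two-finger parallel gripper is mounted at the origin on the work surface. World frame = base frame: x ahead of the robot, y to its left, z up, the work surface at z = 0. Lengths are in m, angles in degrees, forces in N, time in s.
With the tool pointing down it reaches from about 0.35 to 0.975 m from the base axis. Payload 17.4 kg.
Tool frame: the origin (TCP) lies at the very end of the fingers, on their centre line; the grasp point (between the pads) lies 19 mm behind it (arm.grip_depth is the distance from the TCP to the grasp point, in m); y points along the fingers, x is the direction in which the jaws open and shut, and the axes are right-handed (so a half turn about y gives the same grasp; the last joint's range is limited). The gripper opens to 85 mm and grips with 20 to 120 N. Pads are 22 mm wide; open, the fingers measure 114 mm over their backs; the gripper's body (76 mm by 85 mm) begins 54 mm behind the grasp point. The pads swing forward as they close: fully open they stand 13 mm farther back than shut.
Start: joints at [73.293, 6.646, 82.598, -0, 90.757, -2.166], TCP at [0.169, 0.653, 0.231] pointing down, gripper open.
Joint ranges: [-162.19, 162.19], [-47.58, 125.68], [4.15, 143.07], [-65.23, 245.23], [0.69, 171.88], [-170.13, 170.13]. Speed limits (degrees/s): [108.29, 108.29, 127.2, 180, 180, 180].

## Interface

Orientations are given as [roll, pitch, yaw] about the fixed x, y, z axes, in that order (R = Rz(yaw) Ry(pitch) Rx(roll)).
In Python, from station import arm gives the robot as it stands.
- The arm moves only by the tool carry_out, never from a script. Its arguments are lists of equal length, an entry for each row: "dp": the shift along the tool's x, y, z in mm, a list of three; "turn": the turn about the tool's y in degrees; "grip": the opening, from -1 (shut) to 1 (fully open), so that 0 is half open. In form: {"dp": [[dx, dy, dz], ...], "turn": [turn, ...], "grip": [grip, ...]}. A call has 1 to 12 rows; each row is the pose to reach, as a shift and turn from the pose measured when the call began, along the tool's axes at that moment; what a row does not reach only later rows make up. A row lasts 1/10 s, in which the tool goes at most 50 mm and 8.59 degrees, less where a joint would pass 70% of its speed; a pose out of reach is approached as far as the arm can. A call with a gripper value outside its range is refused whole. The fingers move at their own pace and stop on an object; "newtons" is the grip in N (left out, the last holds). Time passes only in rows, so rows that repeat a pose let the fingers close. It gives the time, the measured TCP pose, the force and the opening at its end, in the units of the state.
- arm.observe(): the state, without advancing time (a new reading comes with each control period).
- arm.grab_frame(name): name is "side" or "top"; returns the picture (420x560x3 uint8, red, green, blue); there is no depth.
- arm.camera_model(name): a dict with "mtx" (3x3 intrinsics, pixels), "rvec" (rotation vector, rad) and "tvec" (3), from world to camera coordinates, as OpenCV has them. Camera axes: x right, y down, z forward; pixel columns grow to the right and rows downward; lengths in m; the calibration is good to about 2 mm. A picture is of the moment at which its call begins. camera_model takes no time and is no camera call.
- arm.finish_job(): hands the job in, once; it reports no verdict.
The state is a dict: "clock": time; "joint_pos": joint angles; "dq": joint speeds; "joint_torque": joint torques, N m; "tcp_pos": TCP position; "tcp_rot": TCP orientation; "wrist_force": force on the tool from outside, world axes, zero at the start; "wrist_torque": the same for the moment, N m; "width": finger opening in m.
Only numpy, scipy, OpenCV 4.12 (cv2) and the standard library are available. Lean on these libraries where they do the work, as an engineer would, in place of code of your own. Each camera call takes 0.05 s, during which the arm holds its last target.

## Working session

There is one attempt and no reset: what is moved stays moved. The work goes in short steps, Python scripts to look and compute and a tool call to move; the robot and the scene stay as the last step left them, time stands still between calls to the robot, and variables do not carry over. Pictures are saved under pics/ and viewed, and the job is handed in when it is done.

Besides the shell and the picture viewer there is one more tool, called after ">>>" as name(argument=value, ...), one argument or row to a line, values as JSON. carry_out: Moves the arm, as the interface text tells. Its arguments: {"type":"object","properties":{"dp":{"type":"array"},"turn":{"type":"array"},"grip":{"type":"array"},"newtons":{"type":"number"}},"required":["dp","turn","grip"]}

```bash
ls; mkdir -p pics; python3 - <<'E'
from station import arm
import cv2
for n in ("top","side"):
    f=arm.grab_frame(n); cv2.imwrite(f"pics/{n}0.png",f[:,:,::-1]); print(n,arm.camera_model(n))
print(arm.observe(),arm.grip_depth)
E
```

```text
pics
top {'mtx': array([[431.86893033,   0.        , 281.81974882],
       [  0.        , 431.86893033, 207.68573162],
       [  0.        ,   0.        ,   1.        ]]), 'rvec': array([ 2.16397121, -2.13478171,  0.09672359]), 'tvec': array([-0.00533608,  0.60395495,  1.35841357])}
side {'mtx': array([[402.84838518,   0.        , 277.36824913],
       [  0.        , 402.84838518, 211.82630141],
       [  0.        ,   0.        ,   1.        ]]), 'rvec': array([ 2.24086647, -0.13625797,  0.05493727]), 'tvec': array([-0.59900983,  0.20279784,  1.42695834])}
{'clock': 0.1, 'joint_pos': array([ 7.32924660e+01,  6.67273916e+00,  8.26321498e+01, -8.42470832e-04,
        9.07579574e+01, -2.16608128e+00]), 'dq': array([-0.00202051, -0.03230382, -0.03343604, -0.05379611, -0.14620869,
        0.00310239]), 'joint_torque': array([ 1.46560120e-03, -7.33670926e+01, -6.33782172e+01, -2.36346341e-05,
        5.32931968e-03, -1.14265340e-04]), 'tcp_pos': array([0.16944431, 0.65320261, 0.23061746]), 'tcp_rot': array([-8.99984664e+01,  6.28333558e-02,  7.54585375e+01]), 'wrist_force': array([-0.72083691, -0.09345342, -0.44182114]), 'wrist_torque': array([0.01995603, 0.00341826, 0.02681317]), 'width': 0.08536480214974937} 0.0187
```

View pics/top0.png

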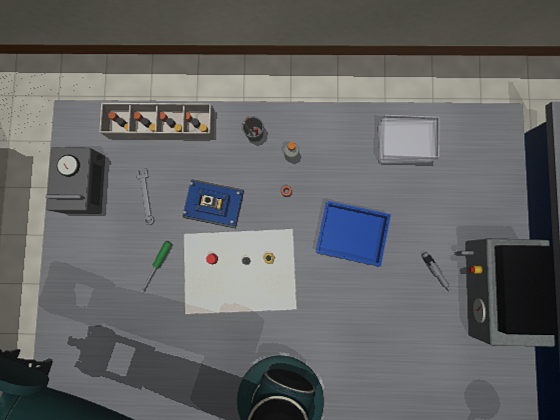

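View pics/side0.png

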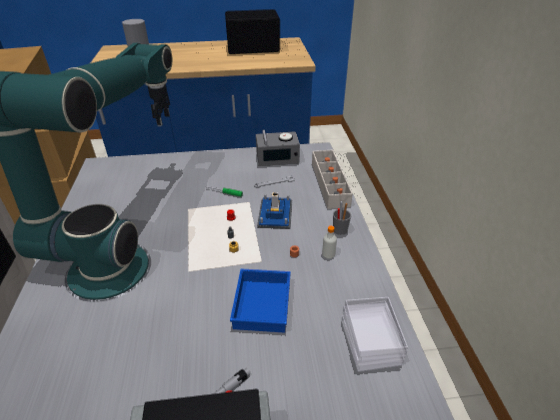

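```bash
python3 - <<'E'
import cv2
t=cv2.imread("pics/top0.png"); s=cv2.imread("pics/side0.png")
cv2.imwrite("pics/t_fix.png",cv2.resize(t[170:270,170:300],None,fx=6,fy=6,interpolation=cv2.INTER_CUBIC))
cv2.imwrite("pics/s_fix.png",cv2.resize(s[180:270,200:310],None,fx=6,fy=6,interpolation=cv2.INTER_CUBIC))
cv2.imwrite("pics/t_bas.png",cv2.resize(t[190:275,300:400],None,fx=6,fy=6,interpolation=cv2.INTER_CUBIC))
E
```

```text
(no output)
```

View pics/t_fix.png

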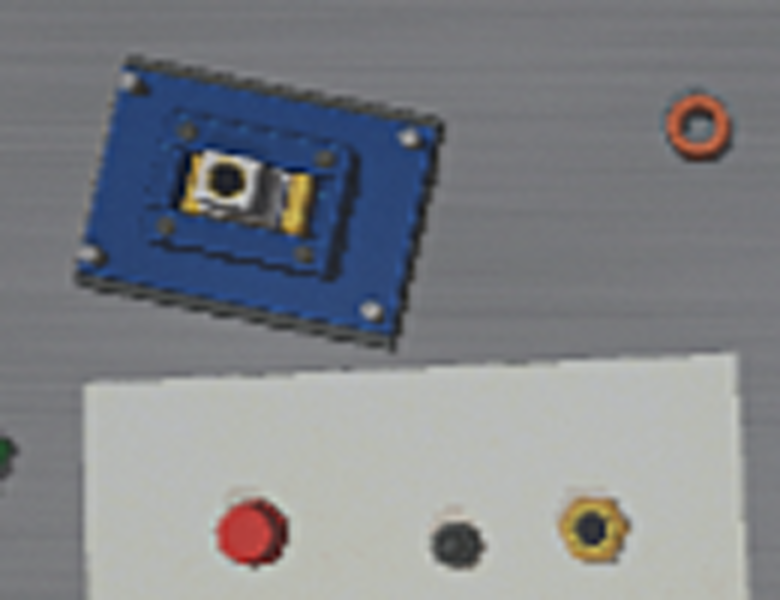

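View pics/s_fix.png

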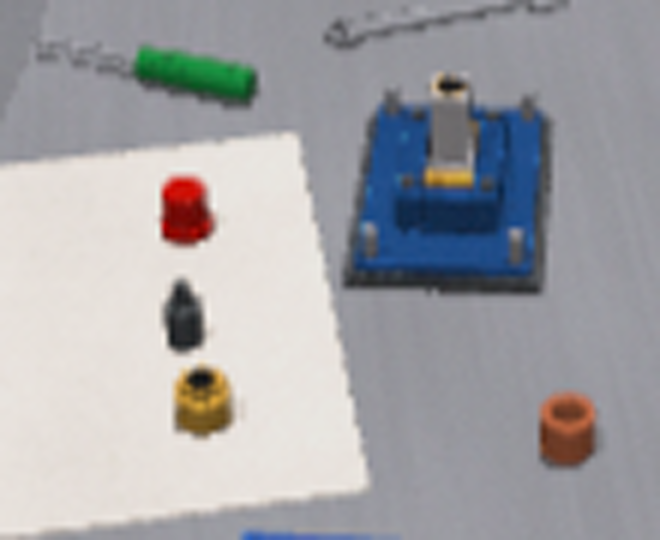

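View pics/t_bas.png

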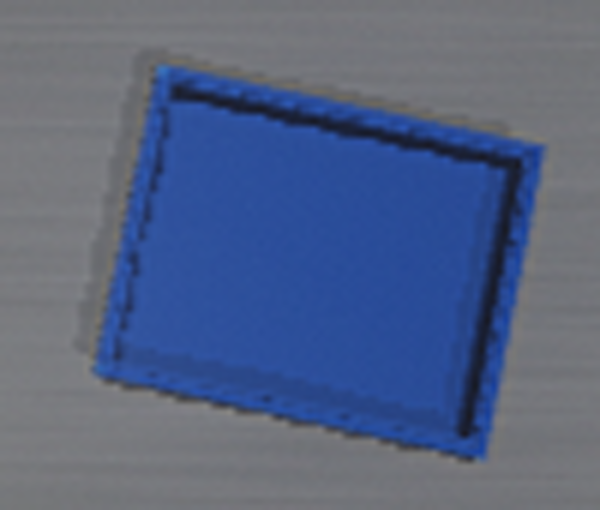

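```bash
cat > h.py <<'E'
import numpy as np, cv2
from station import arm
def ray(n,u,v,z):
    m=arm.camera_model(n);K=m['mtx'];R,_=cv2.Rodrigues(m['rvec']);t=np.array(m['tvec']).ravel()
    d=R.T@np.linalg.solve(K,[u,v,1]);c=-R.T@t
    return c+d*(z-c[2])/d[2]
def proj(n,p):
    m=arm.camera_model(n);return cv2.projectPoints(np.array(p,float).reshape(-1,1,3),m['rvec'],m['tvec'],m['mtx'],None)[0].reshape(-1,2)
E
python3 - <<'E'
from h import *
np.set_printoptions(precision=4,suppress=True)
def T(x,y,z,ox=170,oy=170): return ray("top",(x+.5)/6-.5+ox,(y+.5)/6-.5+oy,z)
def S(x,y,z): return ray("side",(x+.5)/6-.5+200,(y+.5)/6-.5+180,z)
pins=np.array([T(*p,.042) for p in [(131,83),(409,136),(372,310),(90,254)]])
print(pins,pins.mean(0))
print("pins angle of long axis",np.degrees(np.arctan2(*( (pins[0]-pins[1])[[1,0]]))),np.degrees(np.arctan2(*( (pins[3]-pins[2])[[1,0]]))))
pl=np.array([T(*p,.0145) for p in [(128,68),(443,122),(394,343),(76,275)]])
print("plate",pl,pl.mean(0))
print("mark",T(227,180,.102),S(453,86,.102))
print("cap",T(250,531,.036),S(186,187,.036))
print("noz",T(459,540,.05),S(182,285,.05))
print("nut",T(592,528,.032),S(203,380,.032))
print("sleeve",T(699,126,.03),S(569,407,.03))
b=np.array([T(*p,.05,300,190) for p in [(163,67),(544,146),(486,460),(97,370)]])
print("bas",b,b.mean(0))
for i in range(4):
    d=b[(i+1)%4]-b[i];print(np.linalg.norm(d),np.degrees(np.arctan2(d[1],d[0])))
E
```

```text
[[0.679  0.2976 0.042 ]
 [0.6517 0.1459 0.042 ]
 [0.5574 0.1632 0.042 ]
 [0.5856 0.3161 0.042 ]] [0.6184 0.2307 0.042 ]
pins angle of long axis 79.79494756279792 79.54344499221213
plate [[0.6921 0.3063 0.0145]
 [0.6638 0.131  0.0145]
 [0.5418 0.1546 0.0145]
 [0.5768 0.3304 0.0145]] [0.6186 0.2306 0.0145]
mark [0.6186 0.2314 0.102 ] [0.6225 0.234  0.102 ]
cap [0.4391 0.2259 0.036 ] [0.4411 0.2327 0.036 ]
noz [0.4361 0.1127 0.05  ] [0.4365 0.1154 0.05  ]
nut [0.4434 0.0439 0.032 ] [0.4461 0.0454 0.032 ]
sleeve [ 0.6607 -0.01    0.03  ] [ 0.6653 -0.0042  0.03  ]
bas [[ 0.6262 -0.1405  0.05  ]
 [ 0.5865 -0.3412  0.05  ]
 [ 0.4218 -0.3089  0.05  ]
 [ 0.4655 -0.1065  0.05  ]] [ 0.525  -0.2243  0.05  ]
0.20458760487217928 -101.19007630536066
0.16787662015197966 168.9088810911862
0.20712413129212057 77.82870558869921
0.16434438524552608 -11.962742098136848
```

```bash
cat >> h.py <<'E'
def to(x,y,z,yaw=None):
    from scipy.spatial.transform import Rotation as Ro
    o=arm.observe();R=Ro.from_euler('xyz',o['tcp_rot'],degrees=True).as_matrix()
    d=R.T@(np.array([x,y,z])-o['tcp_pos'])*1000
    cy=np.degrees(np.arctan2(R[1,0],R[0,0]))
    print("dp",np.round(d,1),"turn",None if yaw is None else round(cy-yaw,1),"n",np.linalg.norm(d)/50, "yaw",cy)
def st():
    o=arm.observe();print(o['clock'],np.round(o['tcp_pos'],4),np.round(o['tcp_rot'],1),np.round(o['wrist_force'],1),np.round(o['wrist_torque'],2),round(o['width'],4))
E
python3 -c "
from h import *
to(.4445,.0445,.10,79.6)"
```

```text
dp [-520.   131.2 -419.1] turn -4.1 n 13.612280006369042 yaw 75.45853747380696
```

>>> carry_out(
  dp=[
    [-520,131,-419],
    [-520,131,-419],
    [-520,131,-419],
    [-520,131,-419],
    [-520,131,-419],
    [-520,131,-419],
    [-520,131,-419],
    [-520,131,-419],
    [-520,131,-419],
    [-520,131,-419],
    [-520,131,-419],
    [-520,131,-419],
  ],
  turn=[-4.1,-4.1,-4.1,-4.1,-4.1,-4.1,-4.1,-4.1,-4.1,-4.1,-4.1,-4.1],
  grip=[0.35,0.35,0.35,0.35,0.35,0.35,0.35,0.35,0.35,0.35,0.35,0.35],
  newtons=40,
)

```text
clock: 1.3
tcp_pos: [0.412, 0.1148, 0.1154]
tcp_rot: [-90.0, 0.0, 79.6]
wrist_force: [0.6, 1.6, 0.2]
width: 0.0573
```

```bash
python3 -c "
from h import *
st();to(.4445,.0445,.10,79.6);to(.4445,.0445,.007,79.6)"
```

```text
1.3 [0.412  0.1148 0.1154] [-90.    0.   79.6] [0.6 1.6 0.2] [-0.01  0.01 -0.02] 0.0573
dp [-63.2  15.5 -44.7] turn -0.0 n 1.579162583336776 yaw 79.56084330314819
dp [-63.2 108.5 -44.6] turn -0.0 n 2.664964650185595 yaw 79.56084330314819
```

>>> carry_out(
  dp=[
    [-63,16,-45],
    [-63,16,-45],
    [-63,16,-45],
    [-63,16,-45],
    [-63,60,-45],
    [-63,90,-45],
    [-63,108,-45],
    [-63,108,-45],
    [-63,108,-45],
  ],
  turn=[0,0,0,0,0,0,0,0,0],
  grip=[0.35,0.35,0.35,0.35,0.35,0.35,0.35,0.35,0.35],
)

```text
clock: 2.2
tcp_pos: [0.445, 0.0455, 0.0083]
tcp_rot: [-90.0, 0.0, 79.6]
wrist_force: [-0.7, -1.1, 0.1]
width: 0.0577
```

```bash
python3 -c "
from h import *
st();to(.4445,.0445,.007,79.6)
t=arm.grab_frame('top')[...,::-1];s=arm.grab_frame('side')[...,::-1]
t=cv2.resize(t[200:300,220:320],None,fx=4,fy=4);s=cv2.resize(s[180:280,180:280],None,fx=4,fy=4)
cv2.imwrite('pics/a1.png',np.hstack([t,s]))"
```

```text
2.2 [0.445  0.0455 0.0083] [-90.    0.   79.6] [-0.7 -1.1  0.1] [ 0.01 -0.03  0.04] 0.0577
dp [-1.   1.3  0.3] turn 0.0 n 0.034464919862498555 yaw 79.6337767542607
```

View pics/a1.png

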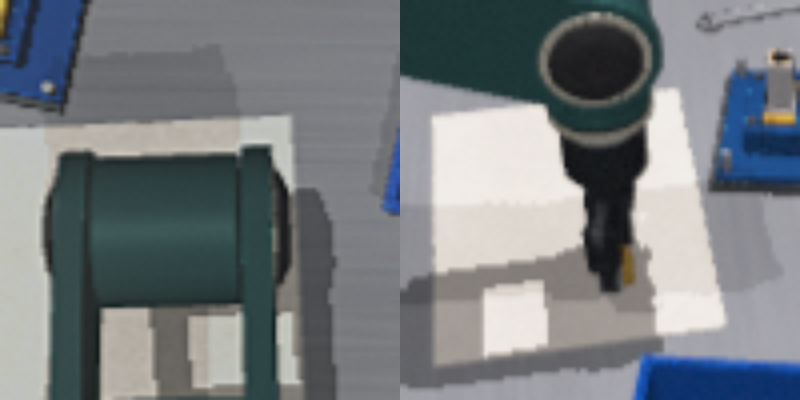

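>>> carry_out(
  dp=[
    [0,1,0],
    [0,1,0],
    [0,1,0],
    [0,1,0],
    [0,1,0],
    [0,-30,0],
  ],
  turn=[0,0,0,0,0,0],
  grip=[-0.6,-0.6,-0.6,-0.6,-0.6,-0.6],
)

```text
clock: 2.9
tcp_pos: [0.4438, 0.0451, 0.0368]
tcp_rot: [-89.9, 0.1, 79.6]
wrist_force: [0.8, 0.1, -1.1]
width: 0.0313
```

```bash
cat >> h.py <<'E'
def bas(x,y):
    a=np.radians(-11.5); return .525+x*np.cos(a)-y*np.sin(a), -.224+x*np.sin(a)+y*np.cos(a)
E
python3 -c "
from h import *
st();x,y=bas(.04,-.05);print(x,y);to(x,y,.10,79.6);to(x,y,.016,79.6)"
```

```text
2.9 [0.4438 0.0451 0.0368] [-89.9   0.1  79.6] [ 0.8  0.1 -1.1] [-0.03 -0.02 -0.01] 0.0313
0.5542285914639734 -0.28097095260772936
dp [-300.9  -63.2 -167.3] turn 0.0 n 7.000135258547203 yaw 79.6039380853641
dp [-300.8   20.8 -167.5] turn 0.0 n 6.897800701547762 yaw 79.6039380853641
```

>>> carry_out(
  dp=[
    [0,-60,0],
    [-60,-63,-33],
    [-110,-63,-61],
    [-160,-63,-89],
    [-210,-63,-117],
    [-260,-63,-145],
    [-301,-63,-167],
    [-301,-63,-167],
    [-301,-63,-167],
    [-301,-20,-167],
    [-301,15,-167],
    [-301,20,-167],
  ],
  turn=[0,0,0,0,0,0,0,0,0,0,0,0],
  grip=[-0.6,-0.6,-0.6,-0.6,-0.6,-0.6,-0.6,-0.6,-0.6,-0.6,-0.6,-0.6],
)

```text
clock: 4.1
tcp_pos: [0.5524, -0.2803, 0.0137]
tcp_rot: [-89.7, 0.0, 79.6]
wrist_force: [0.6, -1.1, -0.2]
width: 0.0312
```

```bash
python3 -c "
from h import *
st();x,y=bas(.04,-.05);to(x,y,.014,79.6)
t=arm.grab_frame('top')[...,::-1];s=arm.grab_frame('side')[...,::-1]
t=cv2.resize(t[180:280,300:400],None,fx=4,fy=4);s=cv2.resize(s[250:350,210:310],None,fx=4,fy=4)
cv2.imwrite('pics/a2.png',np.hstack([t,s]))"
```

```text
4.1 [ 0.5524 -0.2803  0.0137] [-89.7   0.   79.6] [ 0.6 -1.1 -0.2] [-0.02 -0.04 -0.01] 0.0312
dp [-0.3 -0.3 -1.9] turn -0.0 n 0.038673381490358094 yaw 79.59408517046069
```

View pics/a2.png

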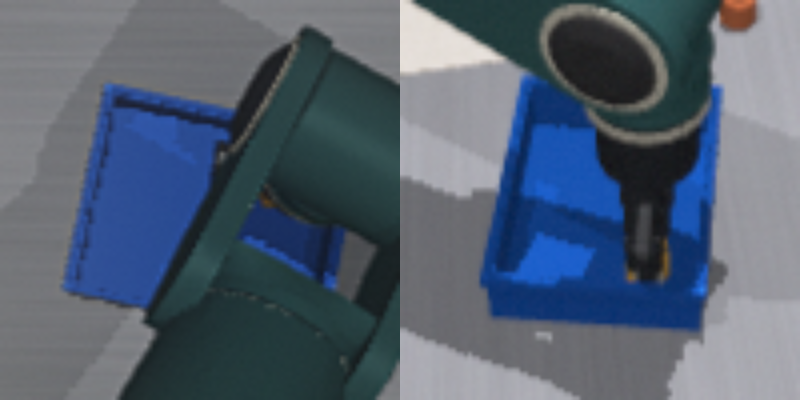

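>>> carry_out(
  dp=[
    [0,0,0],
    [0,0,0],
    [0,0,0],
    [0,-40,0],
    [0,-86,0],
    [0,-86,0],
  ],
  turn=[0,0,0,0,0,0],
  grip=[0.1,0.1,0.1,0.1,0.1,0.1],
)

```text
clock: 4.8
tcp_pos: [0.5561, -0.282, 0.1105]
tcp_rot: [-90.3, 0.2, 79.6]
wrist_force: [1.7, -0.3, -0.9]
width: 0.0473
```

```bash
python3 -c "
from h import *
st();to(.4365,.1135,.10,79.6);to(.4365,.1135,.008,79.6)"
```

```text
4.8 [ 0.5561 -0.282   0.1105] [-90.3   0.2  79.6] [ 1.7 -0.3 -0.9] [-0.   -0.07 -0.02] 0.0473
dp [367.4   8.  189. ] turn 0.0 n 8.265698736824735 yaw 79.61464494933058
dp [367.8 100.  189.5] turn 0.0 n 8.513328178204643 yaw 79.61464494933058
```

>>> carry_out(
  dp=[
    [44,5,23],
    [88,8,46],
    [132,8,69],
    [176,8,92],
    [220,8,115],
    [264,8,138],
    [308,8,161],
    [368,8,189],
    [368,8,189],
    [368,8,189],
    [368,8,189],
  ],
  turn=[0,0,0,0,0,0,0,0,0,0,0],
  grip=[0.1,0.1,0.1,0.1,0.1,0.1,0.1,0.1,0.1,0.1,0.1],
)

```text
clock: 5.9
tcp_pos: [0.4368, 0.114, 0.1004]
tcp_rot: [-90.4, 0.2, 79.7]
wrist_force: [0.4, 0.6, 0.6]
width: 0.0474
```

```bash
python3 -c "
from h import *
st();to(.4365,.1135,.008,79.6)
t=arm.grab_frame('top')[...,::-1];s=arm.grab_frame('side')[...,::-1]
t=cv2.resize(t[180:280,300:400],None,fx=4,fy=4);s=cv2.resize(s[180:280,180:280],None,fx=4,fy=4)
cv2.imwrite('pics/a3.png',np.hstack([t,s]))"
```

```text
5.9 [0.4368 0.114  0.1004] [-90.4   0.2  79.7] [0.4 0.6 0.6] [ 0.06 -0.05  0.01] 0.0474
dp [-0.2 92.4  0.8] turn 0.1 n 1.8483457185327508 yaw 79.67351870652243
```

View pics/a3.png

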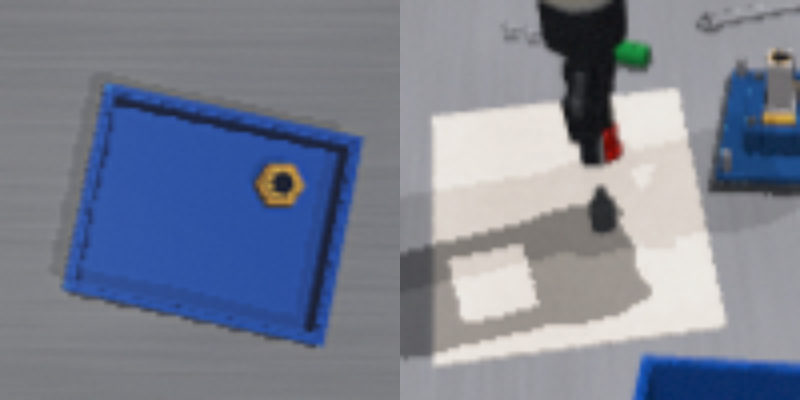

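>>> carry_out(
  dp=[
    [0,45,0],
    [0,80,0],
    [0,92,0],
    [0,92,0],
    [0,92,0],
    [0,92,0],
    [0,92,0],
    [0,92,0],
    [0,92,0],
    [0,50,0],
    [0,0,0],
  ],
  turn=[0,0,0,0,0,0,0,0,0,0,0],
  grip=[0.1,0.1,0.1,0.1,-0.8,-0.8,-0.8,-0.8,-0.8,-0.8,-0.8],
)

```text
clock: 7.1
tcp_pos: [0.4361, 0.1131, 0.101]
tcp_rot: [-90.2, 0.3, 79.6]
wrist_force: [1.6, 0.1, 0.0]
width: 0.0224
```

```bash
python3 -c "
from h import *
st();x,y=bas(-.04,0);to(x,y,.10,79.6);to(x,y,.016,79.6)"
```

```text
7.1 [0.4361 0.1131 0.101 ] [-90.2   0.3  79.6] [1.6 0.1 0. ] [-0.   -0.03 -0.02] 0.0224
dp [-314.7    2.9 -108.5] turn -0.0 n 6.657150554018234 yaw 79.56400129807083
dp [-314.3   86.9 -108.2] turn -0.0 n 6.870906175488071 yaw 79.56400129807083
```

>>> carry_out(
  dp=[
    [-45,2,-15],
    [-90,2,-31],
    [-135,2,-47],
    [-180,2,-62],
    [-225,2,-78],
    [-270,2,-93],
    [-314,2,-108],
    [-314,2,-108],
    [-314,2,-108],
    [-314,45,-108],
    [-314,80,-108],
    [-314,85,-108],
  ],
  turn=[0,0,0,0,0,0,0,0,0,0,0,0],
  grip=[-0.8,-0.8,-0.8,-0.8,-0.8,-0.8,-0.8,-0.8,-0.8,-0.8,-0.8,-0.8],
)

```text
clock: 8.3
tcp_pos: [0.4844, -0.2139, 0.0154]
tcp_rot: [-90.0, 0.2, 79.6]
wrist_force: [0.6, -1.2, 0.6]
width: 0.0222
```

>>> carry_out(
  dp=[
    [0,1,0],
    [0,1,0],
    [0,1,0],
    [0,1,0],
    [0,-40,0],
    [0,-85,0],
    [0,-85,0],
  ],
  turn=[0,0,0,0,0,0,0],
  grip=[0.1,0.1,0.1,0.1,0.1,0.1,0.1],
)

```text
clock: 9.0
tcp_pos: [0.4868, -0.2148, 0.1073]
tcp_rot: [-90.5, 0.3, 79.6]
wrist_force: [0.1, -0.0, 0.1]
width: 0.0469
```

```bash
python3 -c "
from h import *
st();to(.440,.2285,.10,79.6);to(.440,.2285,.015,79.6)"
```

```text
9.0 [ 0.4868 -0.2148  0.1073] [-90.5   0.3  79.6] [ 0.1 -0.   0.1] [-0.04 -0.02 -0.02] 0.0469
dp [427.7   3.6 125.8] turn 0.0 n 8.916387007479841 yaw 79.63607116795488
dp [428.2  88.6 126.6] turn 0.0 n 9.104479122354853 yaw 79.63607116795488
```

>>> carry_out(
  dp=[
    [47,4,14],
    [94,4,28],
    [141,4,42],
    [188,4,56],
    [235,4,70],
    [282,4,84],
    [329,4,98],
    [376,4,111],
    [428,4,126],
    [428,4,126],
    [428,4,126],
    [428,4,126],
  ],
  turn=[0,0,0,0,0,0,0,0,0,0,0,0],
  grip=[0.3,0.3,0.3,0.3,0.3,0.3,0.3,0.3,0.3,0.3,0.3,0.3],
)

```text
clock: 10.2
tcp_pos: [0.44, 0.2281, 0.0996]
tcp_rot: [-90.5, 0.4, 79.6]
wrist_force: [0.3, -0.4, -0.0]
width: 0.0556
```

```bash
python3 -c "
from h import *
st();to(.440,.2285,.015,79.6)
t=arm.grab_frame('top')[...,::-1];s=arm.grab_frame('side')[...,::-1]
t=cv2.resize(t[180:280,300:400],None,fx=4,fy=4);s=cv2.resize(s[180:280,180:280],None,fx=4,fy=4)
cv2.imwrite('pics/a4.png',np.hstack([t,s]))"
```

```text
10.2 [0.44   0.2281 0.0996] [-90.5   0.4  79.6] [ 0.3 -0.4 -0. ] [-0.03 -0.01  0.01] 0.0556
dp [ 0.9 84.6  0.9] turn 0.0 n 1.692579990274475 yaw 79.62000954539437
```

View pics/a4.png

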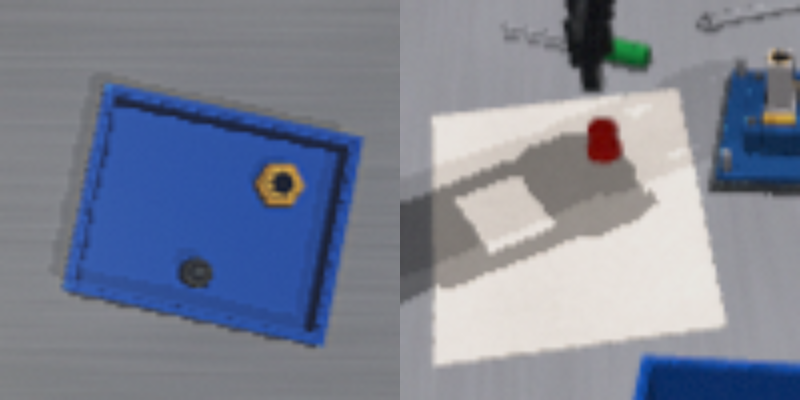

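>>> carry_out(
  dp=[
    [0,45,0],
    [1,75,1],
    [1,84,1],
    [1,84,1],
    [1,84,1],
    [1,84,1],
    [1,84,1],
    [1,84,1],
    [1,84,1],
    [1,84,1],
    [0,50,0],
    [0,0,0],
  ],
  turn=[0,0,0,0,0,0,0,0,0,0,0,0],
  grip=[0.3,0.3,0.3,0.3,-0.6,-0.6,-0.6,-0.6,-0.6,-0.6,-0.6,-0.6],
)

```text
clock: 11.5
tcp_pos: [0.4393, 0.2271, 0.0997]
tcp_rot: [-90.4, 0.4, 79.5]
wrist_force: [1.1, 0.1, 0.2]
width: 0.0276
```

```bash
python3 -c "
from h import *
st();x,y=bas(.035,.05);to(x,y,.10,79.6);to(x,y,.023,79.6)"
```

```text
11.5 [0.4393 0.2271 0.0997] [-90.4   0.4  79.5] [1.1 0.1 0.2] [-0.   -0.01  0.  ] 0.0276
dp [-378.7    4.1 -202.1] turn -0.1 n 8.584671966119984 yaw 79.5376029560901
dp [-378.1   81.1 -201.6] turn -0.1 n 8.720660526437767 yaw 79.5376029560901
```

>>> carry_out(
  dp=[
    [-43,2,-23],
    [-86,3,-46],
    [-129,3,-69],
    [-172,3,-92],
    [-215,3,-115],
    [-258,3,-138],
    [-301,3,-161],
    [-344,3,-184],
    [-379,3,-202],
    [-379,3,-202],
    [-379,3,-202],
    [-379,3,-202],
  ],
  turn=[0,0,0,0,0,0,0,0,0,0,0,0],
  grip=[-0.6,-0.6,-0.6,-0.6,-0.6,-0.6,-0.6,-0.6,-0.6,-0.6,-0.6,-0.6],
)

```text
clock: 12.7
tcp_pos: [0.5691, -0.1816, 0.1017]
tcp_rot: [-90.4, 0.4, 79.6]
wrist_force: [0.7, 0.2, -0.9]
width: 0.0278
```

>>> carry_out(
  dp=[
    [0,40,0],
    [0,70,0],
    [0,78,0],
    [0,78,0],
    [0,78,0],
    [0,78,0],
    [0,78,0],
    [0,78,0],
    [0,30,0],
    [0,-20,0],
    [0,-70,0],
    [0,-70,0],
  ],
  turn=[0,0,0,0,0,0,0,0,0,0,0,0],
  grip=[-0.6,-0.6,-0.6,-0.6,0.1,0.1,0.1,0.1,0.1,0.1,0.1,0.1],
)

```text
clock: 13.9
tcp_pos: [0.5708, -0.1817, 0.1798]
tcp_rot: [-91.0, 0.5, 79.6]
wrist_force: [-1.2, -1.1, 0.1]
width: 0.047
```

```bash
python3 -c "
from h import *
st();to(.6195,.2315,.16,79.6);to(.6195,.2315,.17,79.6)
t=arm.grab_frame('top')[...,::-1];s=arm.grab_frame('side')[...,::-1]
t=cv2.resize(t[180:280,300:400],None,fx=4,fy=4);s=cv2.resize(s[250:350,210:310],None,fx=4,fy=4)
cv2.imwrite('pics/a5.png',np.hstack([t,s]))"
```

```text
13.9 [ 0.5708 -0.1817  0.1798] [-91.    0.5  79.6] [-1.2 -1.1  0.1] [-0.03 -0.    0.04] 0.047
dp [415.4  15.4  27.3] turn -0.0 n 8.331290709082236 yaw 79.55728711797435
dp [415.3   5.4  27.1] turn -0.0 n 8.324183935309533 yaw 79.55728711797435
```

View pics/a5.png

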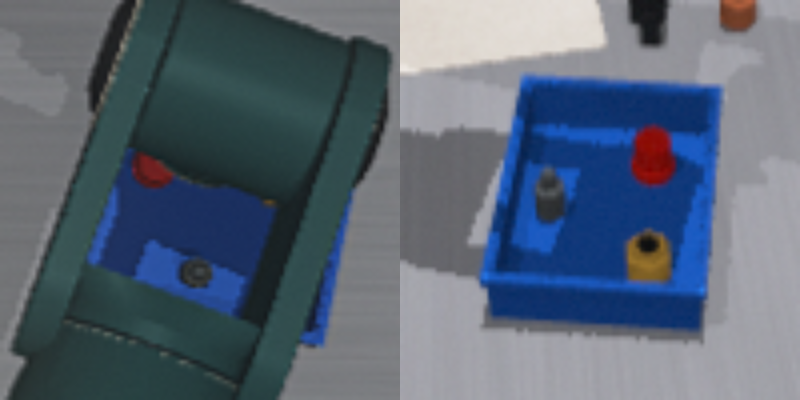

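>>> carry_out(
  dp=[
    [45,10,3],
    [90,12,6],
    [135,12,9],
    [180,12,12],
    [225,12,15],
    [270,12,18],
    [315,12,21],
    [360,12,24],
    [415,12,27],
    [415,12,27],
    [415,12,27],
    [415,12,27],
  ],
  turn=[0,0,0,0,0,0,0,0,0,0,0,0],
  grip=[0.1,0.1,0.1,0.1,0.1,0.1,0.1,0.1,0.1,0.1,0.1,0.1],
)

```text
clock: 15.2
tcp_pos: [0.6175, 0.2308, 0.1562]
tcp_rot: [-90.5, 0.5, 79.5]
wrist_force: [-0.2, 0.2, -0.2]
width: 0.0472
```

```bash
python3 -c "
from h import *
st();to(.6195,.2315,.063,79.6)
t=arm.grab_frame('top')[...,::-1];s=arm.grab_frame('side')[...,::-1]
t=cv2.resize(t[150:250,170:270],None,fx=4,fy=4);s=cv2.resize(s[160:240,230:310],None,fx=5,fy=5)
cv2.imwrite('pics/a6.png',np.hstack([t,s]))"
```

```text
15.2 [0.6175 0.2308 0.1562] [-90.5   0.5  79.5] [-0.2  0.2 -0.2] [ 0.03  0.05 -0.04] 0.0472
dp [ 1.9 93.2 -1. ] turn -0.1 n 1.8646707369022297 yaw 79.54358583113118
```

View pics/a6.png

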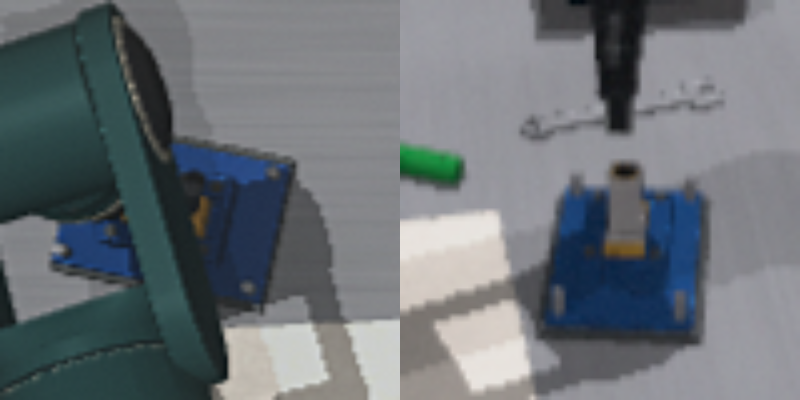

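>>> carry_out(
  dp=[
    [1,40,0],
    [2,70,-1],
    [2,85,-1],
    [2,93,-1],
    [2,93,-1],
    [2,93,-1],
    [2,93,-1],
  ],
  turn=[0,0,0,0,0,0,0],
  grip=[0.1,0.1,0.1,0.1,0.1,0.1,0.1],
)

```text
clock: 16.0
tcp_pos: [0.6205, 0.2313, 0.0656]
tcp_rot: [-90.7, 0.4, 79.5]
wrist_force: [-0.4, -0.2, 1.0]
width: 0.0469
```

>>> carry_out(
  dp=[
    [0,0,0],
    [0,0,0],
    [0,0,0],
    [0,0,0],
    [0,0,0],
  ],
  turn=[0,0,0,0,0],
  grip=[-0.6,-0.6,-0.6,-0.6,-0.6],
  newtons=20,
)

```text
clock: 16.5
tcp_pos: [0.621, 0.2316, 0.0669]
tcp_rot: [-90.7, 0.4, 79.5]
wrist_force: [-1.3, -0.4, 7.2]
width: 0.03
```

```bash
python3 -c "
from h import *
st()
t=arm.grab_frame('top')[...,::-1];s=arm.grab_frame('side')[...,::-1]
t=cv2.resize(t[150:250,170:270],None,fx=4,fy=4);s=cv2.resize(s[170:230,240:300],None,fx=6.6667,fy=6.6667)
cv2.imwrite('pics/a7.png',np.hstack([t,s]))"
```

```text
16.5 [0.621  0.2316 0.0669] [-90.7   0.4  79.5] [-1.3 -0.4  7.2] [ 0.24  0.09 -0.08] 0.03
```

View pics/a7.png

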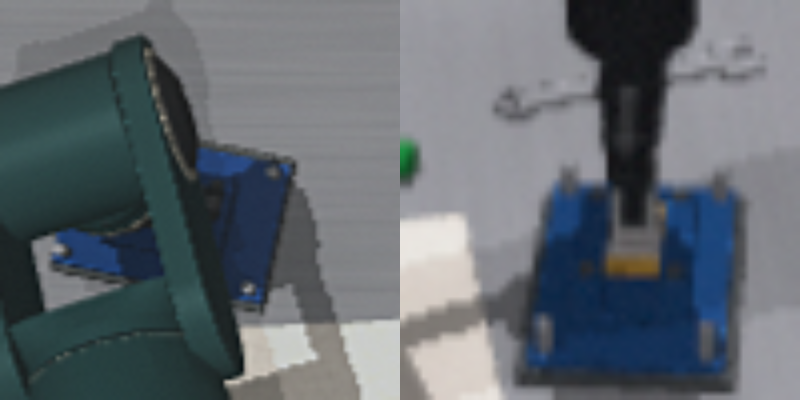

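>>> carry_out(
  dp=[
    [-2,0,0],
    [-4,0,0],
    [-6,0,0],
    [-6,0,0],
  ],
  turn=[0,0,0,0],
  grip=[-0.6,-0.6,-0.6,-0.6],
)

```text
clock: 17.0
tcp_pos: [0.6203, 0.2284, 0.0676]
tcp_rot: [-90.8, 0.0, 79.5]
wrist_force: [4.4, 22.8, -1.9]
width: 0.0291
```

```bash
cat >> h.py <<'E'
def pic(name):
    t=arm.grab_frame('top')[...,::-1];s=arm.grab_frame('side')[...,::-1]
    t=cv2.resize(t[150:250,170:270],None,fx=4,fy=4);s=cv2.resize(s[170:230,240:300],None,fx=6.6667,fy=6.6667,interpolation=cv2.INTER_CUBIC)
    cv2.imwrite('pics/%s.png'%name,np.hstack([t,s]))
def st2():
    # forces in fixture axes
    o=arm.observe();a=np.radians(-10.3);R=np.array([[np.cos(a),-np.sin(a),0],[np.sin(a),np.cos(a),0],[0,0,1]])
    print("t",round(o['clock'],2),"p(fix)mm",np.round(R.T@(o['tcp_pos']-[.6195,.2315,0])*1000,1),"rot",np.round(o['tcp_rot'],2),"F",np.round(R.T@o['wrist_force'],1),"M",np.round(R.T@o['wrist_torque'],2),"w",round(o['width']*1000,1))
E
python3 -c "
from h import *
st2();pic('b1')"
```

```text
t 17.0 p(fix)mm [ 1.3 -2.9 67.6] rot [-9.081e+01  3.000e-02  7.951e+01] F [ 0.3 23.2 -1.9] M [ 4.48 -0.09 -0.05] w 29.1
```

View pics/b1.png

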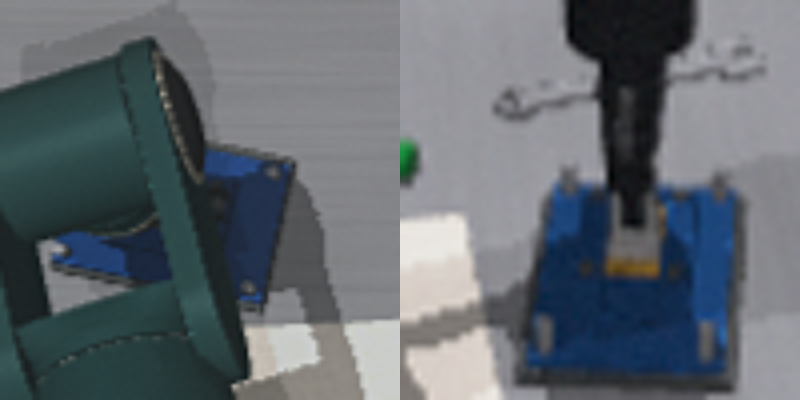

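>>> carry_out(
  dp=[
    [-3,0,0],
    [-6,0,0],
    [-6,0,0],
  ],
  turn=[0,0,0],
  grip=[-0.6,-0.6,-0.6],
)

```text
clock: 17.4
tcp_pos: [0.6196, 0.2259, 0.068]
tcp_rot: [-90.9, -0.4, 79.6]
wrist_force: [7.1, 28.8, -8.0]
width: 0.0299
```

```bash
python3 -c "
from h import *
st2();pic('b2')"
```

```text
t 17.4 p(fix)mm [ 1.1 -5.5 68. ] rot [-90.87  -0.36  79.57] F [ 1.8 29.6 -8. ] M [ 5.84 -0.32  0.04] w 29.9
```

View pics/b2.png

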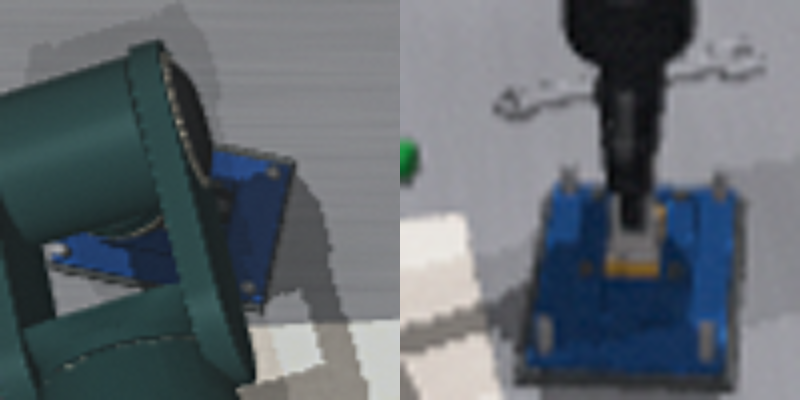

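```bash
python3 -c "
import cv2,numpy as np
ims=[cv2.imread('pics/%s.png'%n)[150:330,560:710] for n in ('a7','b1','b2')]
o=np.hstack([cv2.resize(i,None,fx=1.75,fy=3,interpolation=cv2.INTER_CUBIC) for i in ims]);cv2.imwrite('pics/cmp.png',o);print(o.shape)"
```

```text
(540, 786, 3)
```

View pics/cmp.png

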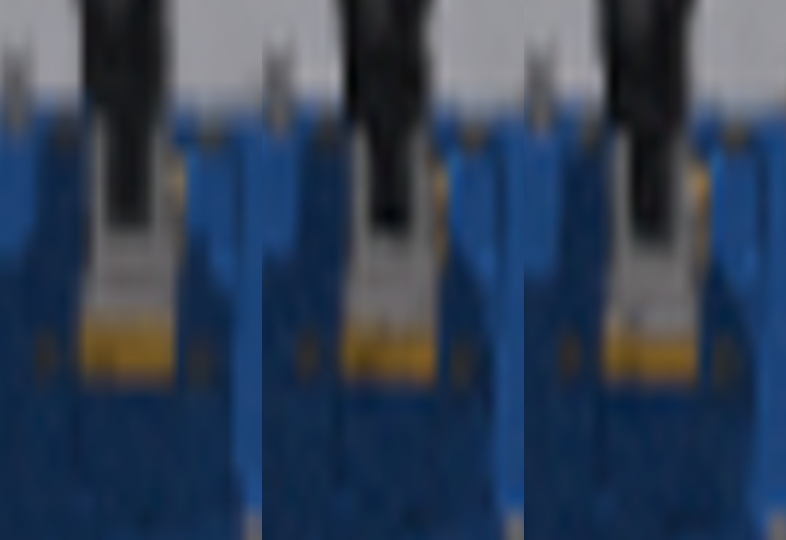

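>>> carry_out(
  dp=[
    [4,-1,0],
    [8,-2,0],
    [12,-2,0],
    [15,-2,0],
    [15,-2,0],
  ],
  turn=[0,0,0,0,0],
  grip=[-0.6,-0.6,-0.6,-0.6,-0.6],
)

```text
clock: 18.0
tcp_pos: [0.6218, 0.2372, 0.0698]
tcp_rot: [-90.8, 0.1, 79.5]
wrist_force: [-6.9, -27.8, 5.5]
width: 0.0299
```

```bash
python3 -c "
from h import *
st2();pic('b3')
import cv2,numpy as np
ims=[cv2.imread('pics/%s.png'%n)[150:330,560:710] for n in ('a7','b2','b3')]
o=np.hstack([cv2.resize(i,None,fx=1.75,fy=3,interpolation=cv2.INTER_CUBIC) for i in ims]);cv2.imwrite('pics/cmp2.png',o)"
```

```text
t 18.0 p(fix)mm [ 1.2  6.  69.8] rot [-9.079e+01  9.000e-02  7.953e+01] F [ -1.8 -28.6   5.5] M [-5.59  0.41 -0.01] w 29.9
```

View pics/cmp2.png

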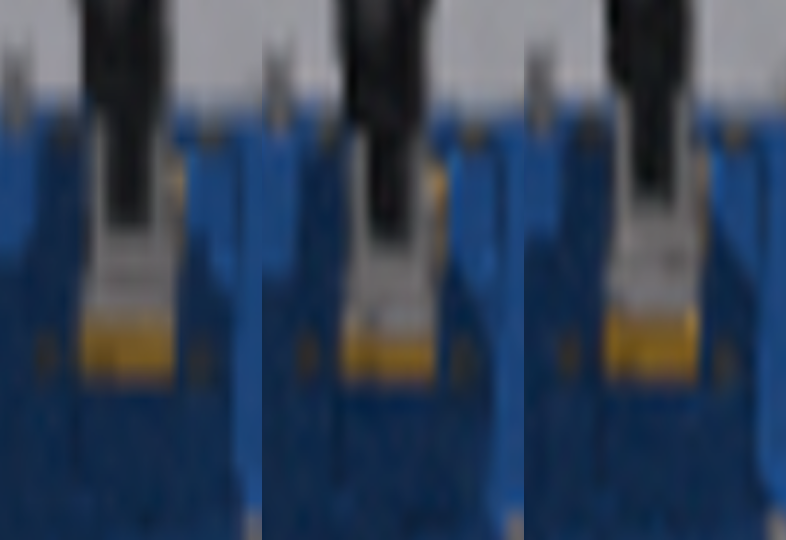

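>>> carry_out(
  dp=[
    [-4,-1,0],
    [-8,-2,0],
    [-12,-3,0],
    [-16,-4,0],
    [-16,-4,0],
  ],
  turn=[0,0,0,0,0],
  grip=[-0.6,-0.6,-0.6,-0.6,-0.6],
)

```text
clock: 18.6
tcp_pos: [0.6189, 0.2244, 0.0735]
tcp_rot: [-90.8, -0.3, 79.5]
wrist_force: [7.9, 28.7, -16.2]
width: 0.0297
```

```bash
python3 -c "
from h import *
st2();pic('b4')
import cv2,numpy as np
ims=[cv2.imread('pics/%s.png'%n)[150:330,560:710] for n in ('b2','b3','b4')]
o=np.hstack([cv2.resize(i,None,fx=1.75,fy=3,interpolation=cv2.INTER_CUBIC) for i in ims]);cv2.imwrite('pics/cmp3.png',o)"
```

```text
t 18.6 p(fix)mm [ 0.6 -7.1 73.5] rot [-90.79  -0.32  79.55] F [  2.6  29.7 -16.2] M [ 6.27 -0.39  0.03] w 29.7
```

View pics/cmp3.png

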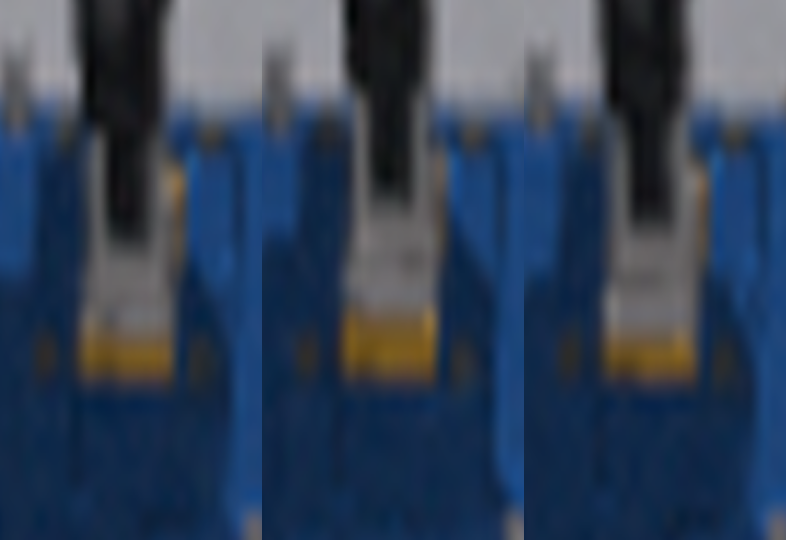

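>>> carry_out(
  dp=[
    [4,0,0],
    [7,0,0],
    [7,0,0],
    [7,0,0],
    [7,5,0],
    [7,10,0],
    [7,11,0],
    [7,11,0],
    [7,11,0],
    [7,11,0],
    [7,11,0],
    [7,11,0],
  ],
  turn=[0,0,0,0,0,0,0,0,0,0,0,0],
  grip=[-0.6,-0.6,0.1,0.1,0.1,0.1,0.1,0.1,-0.6,-0.6,-0.6,-0.6],
  newtons=45,
)

```text
clock: 19.9
tcp_pos: [0.6204, 0.2316, 0.0625]
tcp_rot: [-90.8, -0.3, 79.6]
wrist_force: [1.6, -1.3, -0.5]
width: 0.0297
```

```bash
python3 -c "
from h import *
st2();pic('b5')"
```

```text
t 19.9 p(fix)mm [ 0.8  0.2 62.5] rot [-90.8   -0.31  79.56] F [ 1.8 -0.9 -0.5] M [-0.53 -0.2  -0.1 ] w 29.7
```

Now swing with 45 N grip: first to −y.

>>> carry_out(
  dp=[
    [-3,0,0],
    [-6,-1,0],
    [-9,-2,0],
    [-11,-3,0],
    [-11,-3,0],
  ],
  turn=[0,0,0,0,0],
  grip=[-0.6,-0.6,-0.6,-0.6,-0.6],
)

```text
clock: 20.5
tcp_pos: [0.6183, 0.2243, 0.0647]
tcp_rot: [-90.8, -0.7, 79.6]
wrist_force: [8.9, 30.3, -17.2]
width: 0.0295
```

```bash
python3 -c "
from h import *
st2();pic('b6')
import cv2,numpy as np
ims=[cv2.imread('pics/%s.png'%n)[150:330,560:710] for n in ('b4','b5','b6')]
o=np.hstack([cv2.resize(i,None,fx=1.75,fy=3,interpolation=cv2.INTER_CUBIC) for i in ims]);cv2.imwrite('pics/cmp4.png',o)"
```

```text
t 20.5 p(fix)mm [ 0.1 -7.3 64.7] rot [-90.79  -0.74  79.6 ] F [  3.4  31.4 -17.2] M [ 6.26 -0.84  0.05] w 29.5
```

View pics/cmp4.png

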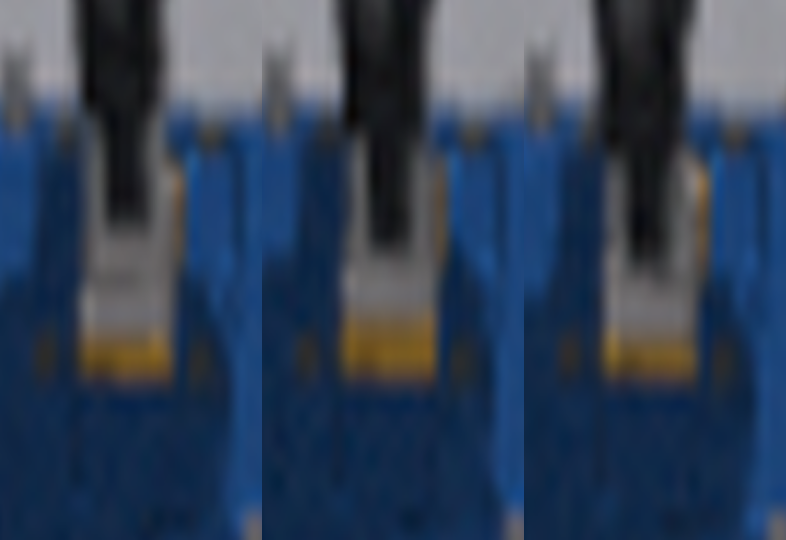

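```bash
python3 -c "
from h import *
a=np.radians(-10.3);X=np.array([np.cos(a),np.sin(a),0]);Y=np.array([-np.sin(a),np.cos(a),0])
c=np.array([.6195,.2315,0])
for z in (.048,.052,.082,.102):
  p=c-Y*.022+[0,0,z];q=proj('side',[p,p-Y*.01,p+[0,0,.01]]);print(z,q[0],q[1]-q[0],q[2]-q[0])
print(proj('top',[c+[0,0,.102],c+[0,0,.102]+Y*.01]))
"
```

```text
0.048 [274.18579098 208.48674174] [-0.17093518  1.54678293] [-0.03167775 -1.97168102]
0.052 [274.17314932 207.69990163] [-0.1712627  1.5453636] [-0.03177614 -1.97780529]
0.082 [274.07707397 201.719996  ] [-0.1737582   1.53418935] [-0.03252894 -2.02466073]
0.102 [274.0117592  197.65468557] [-0.17546115  1.52620167] [-0.03304576 -2.05682884]
[[207.41017664 199.29704699]
 [204.26425682 198.68736195]]
```

>>> carry_out(
  dp=[
    [4,0,0],
    [8,-1,0],
    [12,-1,0],
    [16,-2,0],
    [19,-2,0],
    [19,-2,0],
  ],
  turn=[0,0,0,0,0,0],
  grip=[-0.6,-0.6,-0.6,-0.6,-0.6,-0.6],
)

```text
clock: 21.2
tcp_pos: [0.621, 0.2389, 0.0661]
tcp_rot: [-90.7, -0.2, 79.6]
wrist_force: [-6.2, -30.2, 2.0]
width: 0.0296
```

```bash
python3 -c "
from h import *
st2();pic('b7')
import cv2,numpy as np
ims=[cv2.imread('pics/%s.png'%n)[150:330,560:710] for n in ('b5','b6','b7')]
o=np.hstack([cv2.resize(i,None,fx=1.75,fy=3,interpolation=cv2.INTER_CUBIC) for i in ims]);cv2.imwrite('pics/cmp5.png',o)"
```

```text
t 21.2 p(fix)mm [ 0.2  7.5 66.1] rot [-90.68  -0.23  79.55] F [ -0.7 -30.8   2. ] M [-6.15 -0.04 -0.03] w 29.6
```

View pics/cmp5.png

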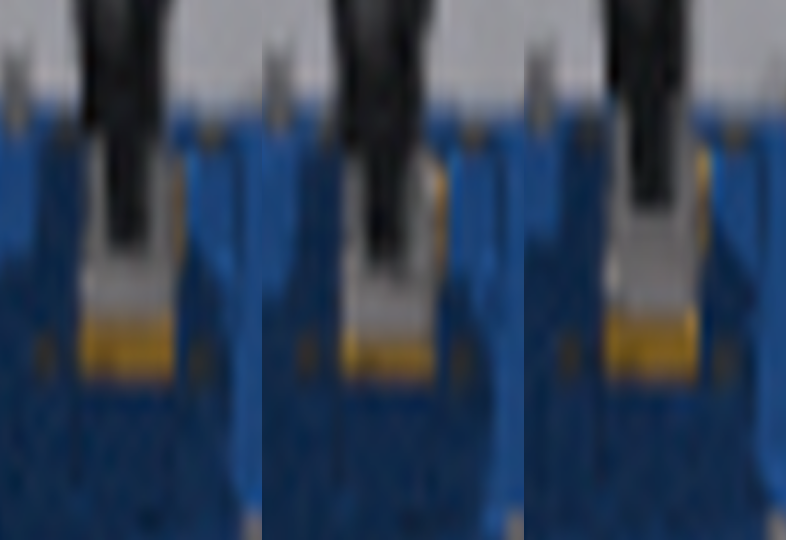

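>>> carry_out(
  dp=[
    [2,0,0],
    [4,-1,0],
    [6,-1,0],
    [8,-2,0],
    [8,-2,0],
  ],
  turn=[0,0,0,0,0],
  grip=[-0.6,-0.6,-0.6,-0.6,-0.6],
  newtons=20,
)

```text
clock: 21.8
tcp_pos: [0.6214, 0.2402, 0.0668]
tcp_rot: [-90.5, 0.5, 79.4]
wrist_force: [-9.0, -45.9, 1.8]
width: 0.0295
```

```bash
cat >> h.py <<'E'
def cmp(out,*ns):
    ims=[cv2.imread('pics/%s.png'%n)[100:330,560:710] for n in ns]
    cv2.imwrite('pics/%s.png'%out,np.hstack([cv2.resize(i,None,fx=1.75,fy=2.6,interpolation=cv2.INTER_CUBIC) for i in ims]))
E
python3 -c "
from h import *
st2();pic('b8');cmp('c8','b5','b7','b8')"
```

```text
t 21.8 p(fix)mm [ 0.3  8.9 66.8] rot [-90.51   0.5   79.44] F [ -0.7 -46.7   1.8] M [-9.05  0.12 -0.05] w 29.5
```

View pics/c8.png

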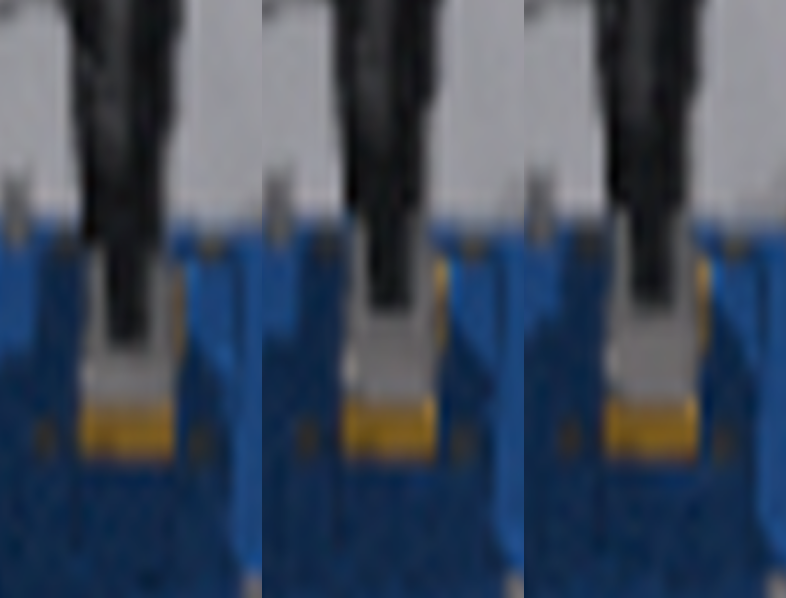

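>>> carry_out(
  dp=[
    [-9,0,0],
    [-9,0,0],
    [-9,0,0],
    [-12,0,0],
    [-15,0,0],
    [-18,0,0],
    [-20,0,0],
    [-20,0,0],
  ],
  turn=[0,0,0,0,0,0,0,0],
  grip=[-0.18,-0.18,-0.18,-0.18,-0.18,-0.18,-0.18,-0.18],
  newtons=60,
)

```text
clock: 22.7
tcp_pos: [0.6189, 0.224, 0.0697]
tcp_rot: [-90.7, 0.0, 79.5]
wrist_force: [1.8, 23.1, 12.2]
width: 0.0349
```

```bash
python3 -c "
from h import *
st2();pic('b9');cmp('c9','b5','b6','b9')"
```

```text
t 22.7 p(fix)mm [ 0.7 -7.4 69.7] rot [-9.071e+01  5.000e-02  7.951e+01] F [-2.4 23.  12.2] M [4.01 0.42 0.1 ] w 34.9
```

View pics/c9.png

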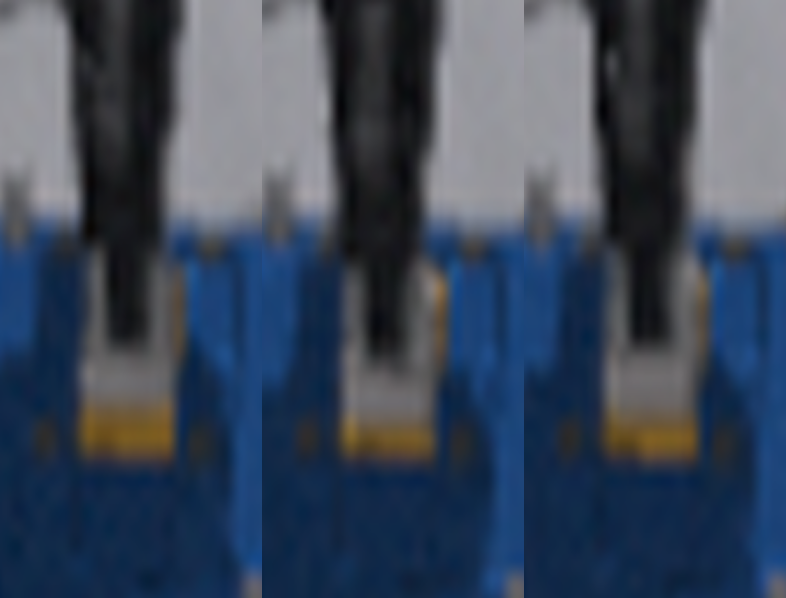

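>>> carry_out(
  dp=[
    [-3,-3,0],
    [-4,-6,0],
    [-5,-9,0],
    [-6,-12,0],
    [-6,-12,0],
  ],
  turn=[0,0,0,0,0],
  grip=[-0.18,-0.18,-0.18,-0.18,-0.18],
)

```text
clock: 23.3
tcp_pos: [0.6175, 0.2198, 0.0818]
tcp_rot: [-90.7, -0.1, 79.6]
wrist_force: [0.6, 11.0, -2.1]
width: 0.0348
```

```bash
python3 -c "
from h import *
st2();pic('b10');cmp('c10','b5','b9','b10')"
```

```text
t 23.3 p(fix)mm [  0.2 -11.9  81.8] rot [-9.071e+01 -9.000e-02  7.957e+01] F [-1.3 10.9 -2.1] M [1.92 0.16 0.05] w 34.8
```

View pics/c10.png

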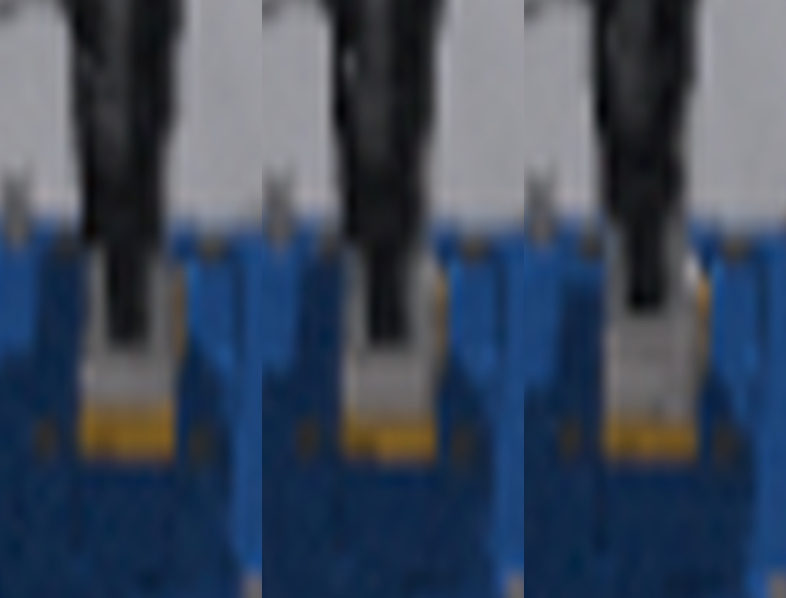

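>>> carry_out(
  dp=[
    [5,0,0],
    [10,0,0],
    [15,0,0],
    [19,-1,0],
    [22,-2,0],
    [24,-3,0],
    [26,-3,0],
    [26,-3,0],
  ],
  turn=[0,0,0,0,0,0,0,0],
  grip=[-0.18,-0.18,-0.18,-0.18,-0.18,-0.18,-0.18,-0.18],
)

```text
clock: 24.2
tcp_pos: [0.6227, 0.244, 0.0859]
tcp_rot: [-90.8, 0.1, 79.5]
wrist_force: [-2.7, -15.8, 12.7]
width: 0.0354
```

```bash
python3 -c "
from h import *
st2();pic('b11');cmp('c11','b5','b10','b11')"
```

```text
t 24.2 p(fix)mm [ 0.9 12.9 85.9] rot [-9.078e+01  9.000e-02  7.955e+01] F [  0.2 -16.   12.7] M [-2.97  0.04 -0.  ] w 35.4
```

View pics/c11.png

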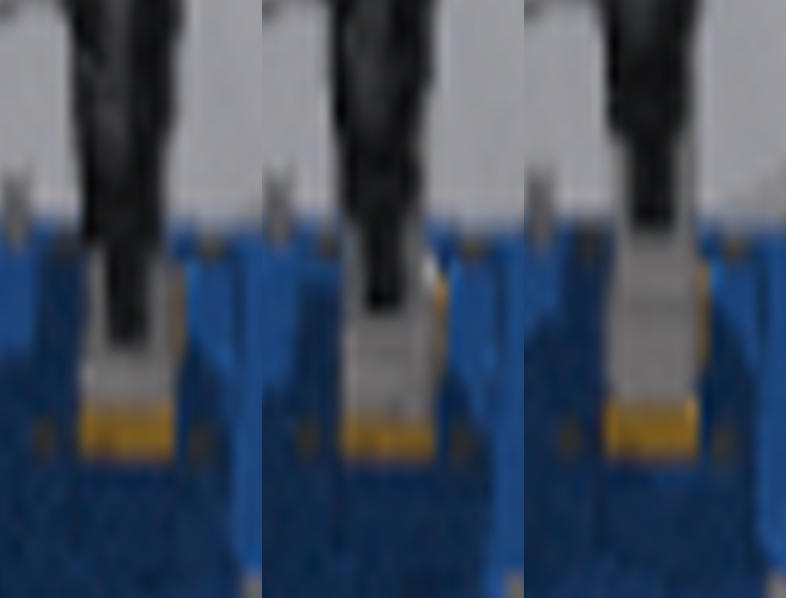

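>>> carry_out(
  dp=[
    [-4,-2,0],
    [-8,-3,0],
    [-12,-3,0],
    [-16,-4,0],
    [-20,-5,0],
    [-24,-6,0],
    [-27,-7,0],
    [-27,-7,0],
  ],
  turn=[0,0,0,0,0,0,0,0],
  grip=[-0.18,-0.18,-0.18,-0.18,-0.18,-0.18,-0.18,-0.18],
)

```text
clock: 25.1
tcp_pos: [0.6187, 0.2192, 0.0952]
tcp_rot: [-91.0, -0.2, 79.6]
wrist_force: [1.0, 11.5, 12.1]
width: 0.0352
```

```bash
python3 -c "
from h import *
st2();pic('b12');cmp('c12','b10','b11','b12')"
```

```text
t 25.1 p(fix)mm [  1.4 -12.2  95.2] rot [-90.96  -0.19  79.58] F [-1.1 11.5 12.1] M [2.26 0.12 0.08] w 35.2
```

View pics/c12.png

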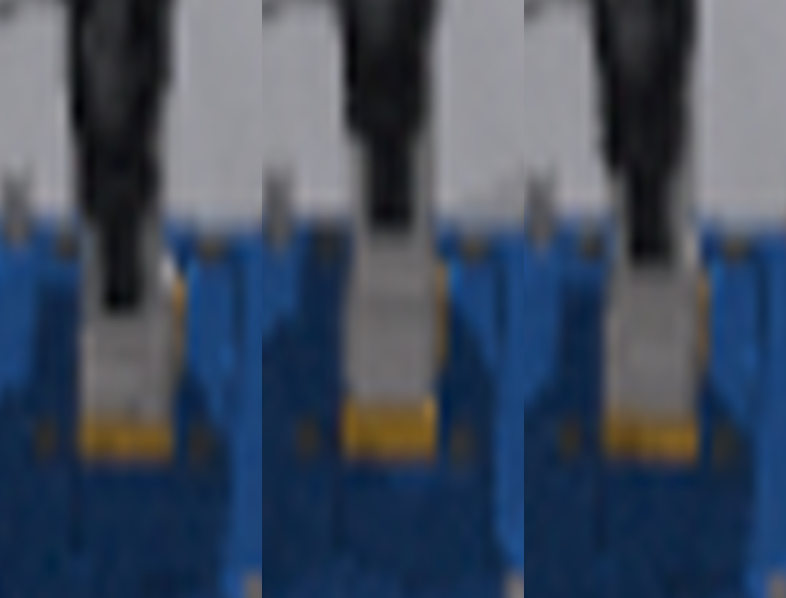

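>>> carry_out(
  dp=[
    [9,0,0],
    [12,-10,0],
    [12,-30,0],
    [12,-45,0],
    [12,-45,0],
    [12,-45,0],
    [12,-45,0],
    [12,-45,0],
    [12,-45,0],
    [12,-45,0],
    [12,-45,0],
    [12,-45,0],
  ],
  turn=[0,0,8,16,24,32,40,48,56,64,72,80],
  grip=[0.1,0.1,0.1,0.1,0.1,0.1,0.1,0.1,0.1,0.1,0.1,0.1],
)

```text
clock: 26.4
tcp_pos: [0.6201, 0.2311, 0.1406]
tcp_rot: [-90.0, -1.0, -0.7]
wrist_force: [-0.1, 0.4, -0.5]
width: 0.047
```

```bash
python3 -c "
from h import *
st2();pic('b13');to(.6195,.2315,.063,-10.3);to(.6195,.2315,.120,-10.3);cmp('c13','b5','b7','b13')"
```

```text
t 26.4 p(fix)mm [  0.6  -0.3 140.6] rot [-89.99  -0.97  -0.74] F [-0.2  0.4 -0.5] M [0.03 0.06 0.01] w 47.0
dp [-1.9 77.5  0.3] turn 9.7 n 1.550033703716367 yaw -0.5619909670970862
dp [-0.9 20.5  0.4] turn 9.7 n 0.4101961327943877 yaw -0.5619909670970862
```

View pics/b13.png

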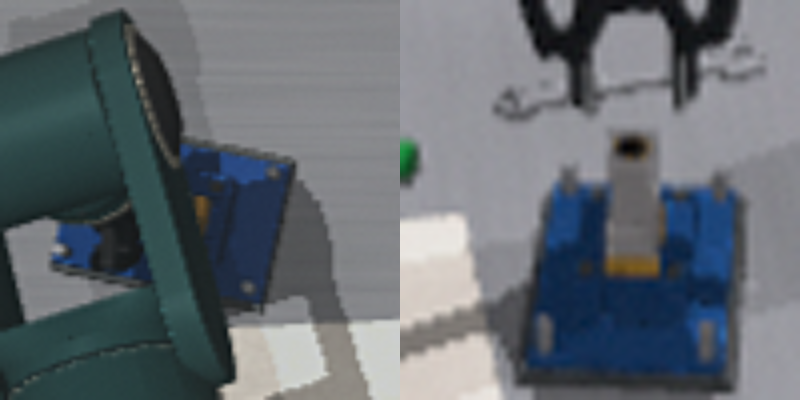

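```bash
python3 -c "
from h import *
c=np.array([.6195,.2315,0])
print(proj('side',[c+[0,0,.102],c+[0,0,.110],c+[-.001,-.005,.102]]))
f=cv2.imread('pics/b13.png')[:,400:]
cv2.imwrite('pics/z13.png',cv2.resize(f[100:320,150:330],None,fx=3,fy=2.7,interpolation=cv2.INTER_CUBIC))
s=cv2.imread('pics/side0.png')[170:230,240:300]
s=cv2.resize(s,None,fx=6.6667,fy=6.6667,interpolation=cv2.INTER_CUBIC)[100:320,150:330]
cv2.imwrite('pics/z0.png',np.hstack([cv2.resize(s,None,fx=2.2,fy=2.5),cv2.resize(f[100:320,150:330],None,fx=2.2,fy=2.5)]))
"
```

```text
[[274.39174278 194.34950051]
 [274.36680287 192.71269589]
 [274.28174157 195.10840802]]
```

View pics/z0.png

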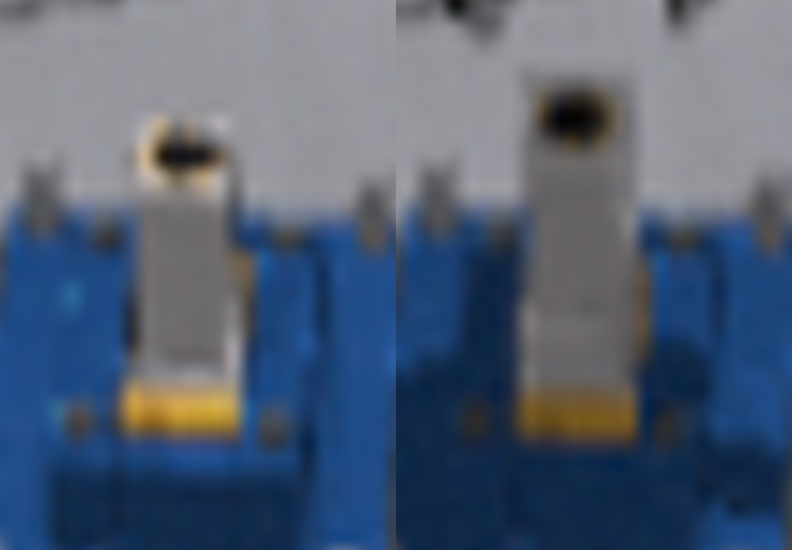

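>>> carry_out(
  dp=[
    [-1,0,-2],
    [-1,15,-3],
    [-1,40,-3],
    [-1,58,-3],
    [-1,65,-3],
    [-1,65,-3],
    [-1,65,-3],
    [-1,65,-3],
    [-1,65,-3],
    [-1,65,-3],
    [-1,65,-3],
  ],
  turn=[7,9.7,9.7,9.7,9.7,9.7,9.7,9.7,9.7,9.7,9.7],
  grip=[0.1,0.1,0.1,0.1,0.1,0.1,0.1,-0.6,-0.6,-0.6,-0.6],
  newtons=35,
)

```text
clock: 27.6
tcp_pos: [0.6198, 0.2285, 0.0763]
tcp_rot: [-89.8, -0.9, -10.2]
wrist_force: [-5.2, 1.1, 3.5]
width: 0.0259
```

```bash
python3 -c "
from h import *
st2();pic('b14');cmp('c14','b5','b13','b14')"
```

```text
t 27.6 p(fix)mm [ 0.8 -2.9 76.3] rot [-89.81  -0.92 -10.24] F [-5.3  0.2  3.5] M [-0.03  1.27 -0.02] w 25.9
```

View pics/b14.png

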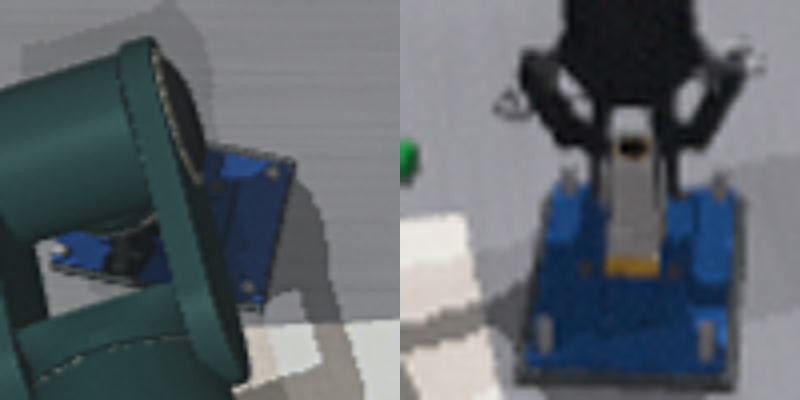

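>>> carry_out(
  dp=[
    [0,-1,4],
    [0,-2,8],
    [0,-3,11],
    [0,-4,13],
    [0,-4,13],
  ],
  turn=[0,0,0,0,0],
  grip=[-0.6,-0.6,-0.6,-0.6,-0.6],
)

```text
clock: 28.2
tcp_pos: [0.6212, 0.2403, 0.0796]
tcp_rot: [-90.0, -0.8, -10.2]
wrist_force: [-5.2, -8.0, -4.5]
width: 0.0257
```

```bash
python3 -c "
from h import *
st2();pic('b15')"
```

```text
t 28.2 p(fix)mm [ 0.1  9.  79.6] rot [-89.98  -0.79 -10.23] F [-3.7 -8.8 -4.5] M [-1.68  0.92 -0.06] w 25.7
```

View pics/b15.png

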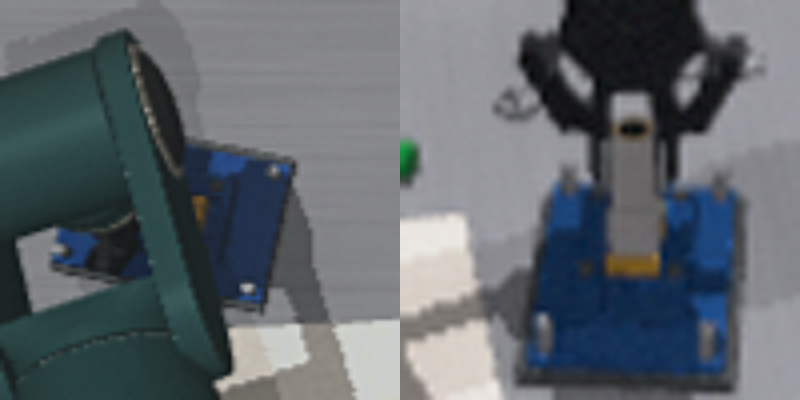

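>>> carry_out(
  dp=[
    [0,-1,-5],
    [0,-2,-9],
    [0,-3,-13],
    [0,-4,-17],
    [0,-5,-20],
    [0,-5,-20],
  ],
  turn=[0,0,0,0,0,0],
  grip=[-0.6,-0.6,-0.6,-0.6,-0.6,-0.6],
)

```text
clock: 28.9
tcp_pos: [0.6178, 0.2211, 0.0855]
tcp_rot: [-89.8, -0.8, -10.2]
wrist_force: [0.1, 4.7, -1.9]
width: 0.0258
```

```bash
python3 -c "
from h import *
st2();pic('b16')"
```

```text
t 28.9 p(fix)mm [  0.2 -10.5  85.5] rot [-89.84  -0.85 -10.23] F [-0.7  4.7 -1.9] M [ 0.95  0.15 -0.  ] w 25.8
```

View pics/b16.png

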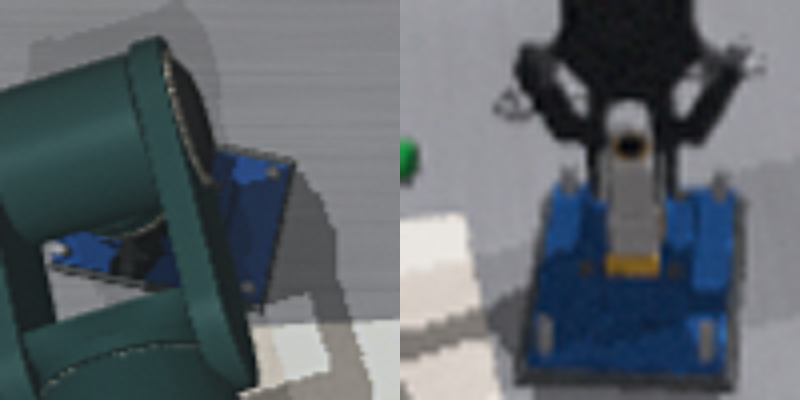

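```bash
cat > fit.py <<'E'
from h import *
a=np.radians(-10.3);X=np.array([np.cos(a),np.sin(a),0]);Y=np.array([-np.sin(a),np.cos(a),0]);Z=np.array([0,0,1.])
C=np.array([.6195,.2315,0])
def corners(y,z,th,x=0):
    c,s=np.cos(th),np.sin(th)   # th>0: top leans to -y
    def W(p):
        p=np.array(p)/1000; return C+X*(p[0]+x/1000)+Y*(y/1000+c*p[1]-s*p[2])+Z*(z/1000+s*p[1]+c*p[2])
    P=[W(p) for p in [(-13,-15,82),(13,-15,82),(13,15,82),(-13,15,82),(-13,-15,32),(13,-15,32),(-15,-22,32),(15,-22,32)]]
    M=[W((5*np.cos(t),5*np.sin(t),82)) for t in np.linspace(0,2*np.pi,24)]
    return proj('side',P),proj('side',M)
def draw(name,y,z,th,out,x=0):
    f=cv2.imread('pics/%s.png'%name)[:,400:]
    k=2;f=cv2.resize(f[80:300,120:340],None,fx=k,fy=k,interpolation=cv2.INTER_CUBIC);g=f.copy()
    def px(q): return (((q-[240,170]+.5)*6.6667-.5-[120,80])*k).astype(int)
    P,M=corners(y,z,th,x);P=px(P);M=px(M)
    for i,j in [(0,1),(1,2),(2,3),(3,0),(0,4),(1,5),(4,5),(6,7)]: cv2.line(g,tuple(map(int,P[i])),tuple(map(int,P[j])),(0,255,0),1)
    cv2.polylines(g,[M.astype(np.int32)],True,(0,0,255),1)
    return np.hstack([f,g])
E
python3 - <<'E'
from fit import *
# b15: grip pt y=9,z=98.6 ; b16: y=-10.5,z=104.5. guesses
s=cv2.imread('pics/a6.png')
cv2.imwrite('pics/f15.png',draw('b15',5,36,-.08,'x')[:, :])
cv2.imwrite('pics/f16.png',draw('b16',-4,42,.12,'x'))
cv2.imwrite('pics/f14.png',draw('b14',-2,31,.05,'x'))
E
```

```text
(no output)
```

View pics/f15.png

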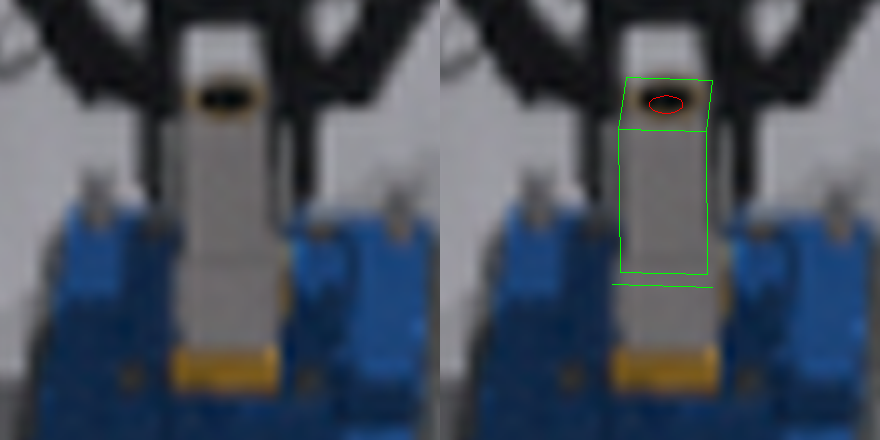

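View pics/f16.png

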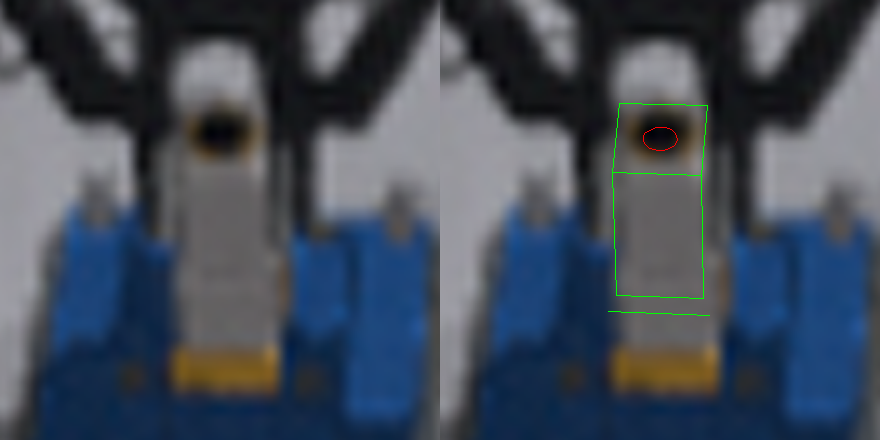

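>>> carry_out(
  dp=[
    [0,2,5],
    [0,4,9],
    [0,6,13],
    [0,8,17],
    [0,8,20],
    [0,8,23],
    [0,8,23],
  ],
  turn=[0,0,0,0,0,0,0],
  grip=[-0.6,-0.6,-0.6,-0.6,-0.6,-0.6,-0.6],
)

```text
clock: 29.7
tcp_pos: [0.6229, 0.2437, 0.0812]
tcp_rot: [-89.9, -1.0, -10.2]
wrist_force: [-12.7, -9.4, 31.0]
width: 0.0254
```

```bash
python3 - <<'E'
from fit import *
st2();pic('b17')
cv2.imwrite('pics/f17.png',draw('b17',3,33,-.13,'x'))
E
```

```text
t 29.7 p(fix)mm [ 1.2 12.6 81.2] rot [-89.89  -1.   -10.21] F [-10.8 -11.5  31. ] M [-2.09  2.2   0.07] w 25.4
```

View pics/f17.png

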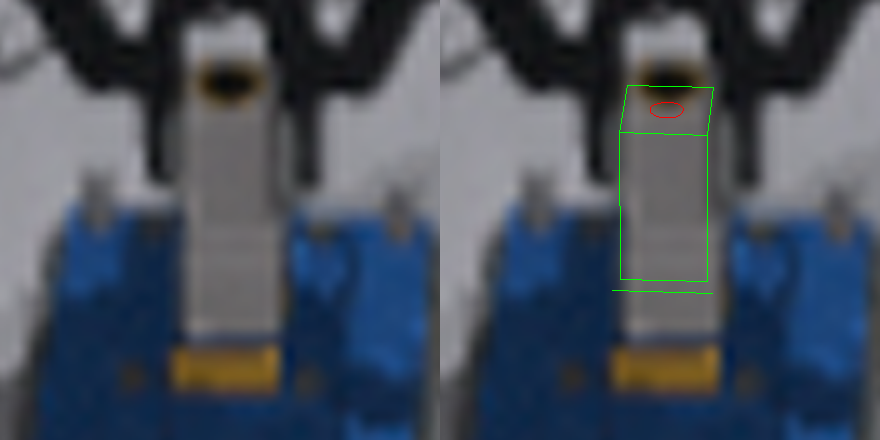

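>>> carry_out(
  dp=[
    [0,-3,0],
    [0,-6,-1],
    [0,-9,-3],
    [0,-12,-5],
    [0,-12,-5],
    [0,-12,-5],
  ],
  turn=[0,0,0,0,0,0],
  grip=[-0.6,-0.6,-0.6,-0.6,-0.6,-0.6],
)

```text
clock: 30.4
tcp_pos: [0.6217, 0.2386, 0.0929]
tcp_rot: [-89.9, -1.0, -10.2]
wrist_force: [0.5, -0.3, -2.7]
width: 0.0262
```

```bash
python3 - <<'E'
from fit import *
st2();pic('b18')
cv2.imwrite('pics/f18.png',draw('b18',1,54,-.13,'x'))
E
```

```text
t 30.4 p(fix)mm [ 0.9  7.4 92.9] rot [-89.88  -0.98 -10.23] F [ 0.6 -0.2 -2.7] M [-0.02  0.01 -0.01] w 26.2
```

View pics/f18.png

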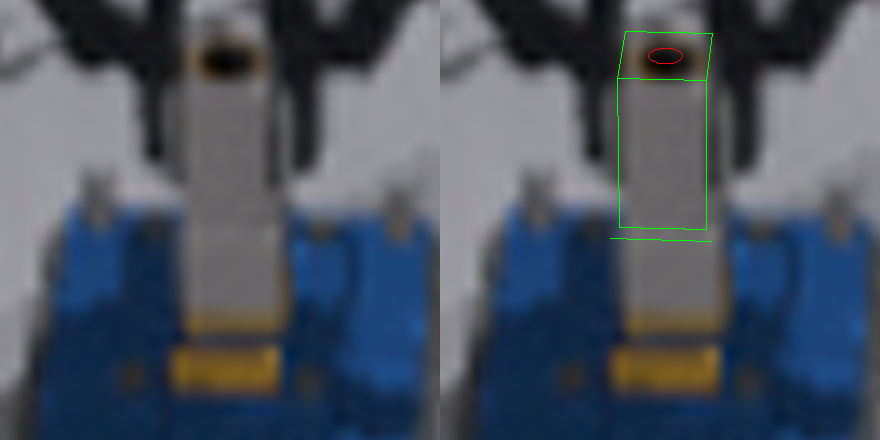

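>>> carry_out(
  dp=[
    [0,2,0],
    [0,4,-1],
    [0,6,-3],
    [0,8,-5],
    [0,9,-7],
    [0,9,-9],
    [0,9,-9],
  ],
  turn=[0,0,0,0,0,0,0],
  grip=[-0.6,-0.6,-0.6,-0.6,-0.6,-0.6,-0.6],
  newtons=20,
)

```text
clock: 31.2
tcp_pos: [0.6204, 0.2296, 0.0842]
tcp_rot: [-89.9, -1.0, -10.2]
wrist_force: [-0.0, 0.4, 1.4]
width: 0.0256
```

```bash
python3 - <<'E'
from fit import *
st2();pic('b19')
cv2.imwrite('pics/f19.png',draw('b19',0,48,0,'x'))
E
```

```text
t 31.2 p(fix)mm [ 1.2 -1.7 84.2] rot [-89.87  -1.01 -10.23] F [-0.1  0.4  1.4] M [ 0.02 -0.02 -0.02] w 25.6
```

View pics/f19.png

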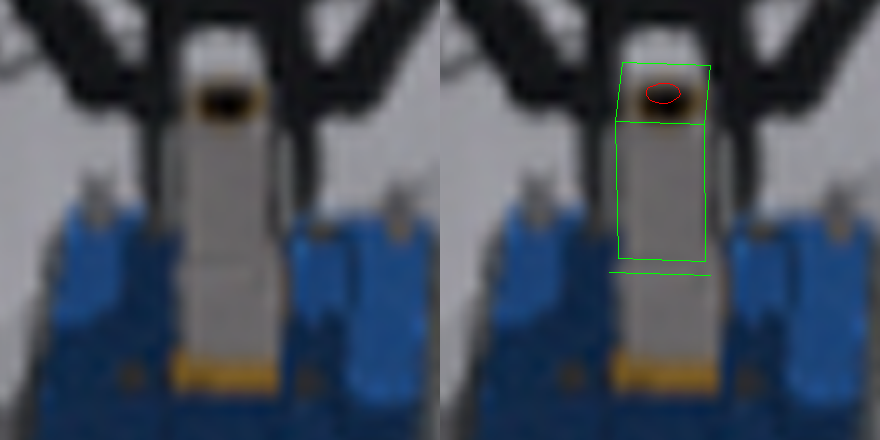

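>>> carry_out(
  dp=[
    [0,-4,3],
    [0,-5,8],
    [0,-5,13],
    [0,-5,17],
    [0,-2,17],
    [0,2,17],
    [0,4,17],
    [0,4,17],
  ],
  turn=[0,0,0,0,0,0,0,0],
  grip=[-0.6,-0.6,-0.6,-0.6,-0.6,-0.6,-0.6,-0.6],
)

```text
clock: 32.1
tcp_pos: [0.6237, 0.2466, 0.0817]
tcp_rot: [-89.8, -1.0, -10.2]
wrist_force: [-5.8, -0.6, 13.8]
width: 0.0257
```

```bash
python3 - <<'E'
from fit import *
st2();pic('b20')
cv2.imwrite('pics/f20.png',draw('b20',6,48,-.12,'x'))
E
```

```text
t 32.1 p(fix)mm [ 1.4 15.6 81.7] rot [-89.83  -1.04 -10.23] F [-5.6 -1.6 13.8] M [-0.2   1.34  0.05] w 25.7
```

View pics/f20.png

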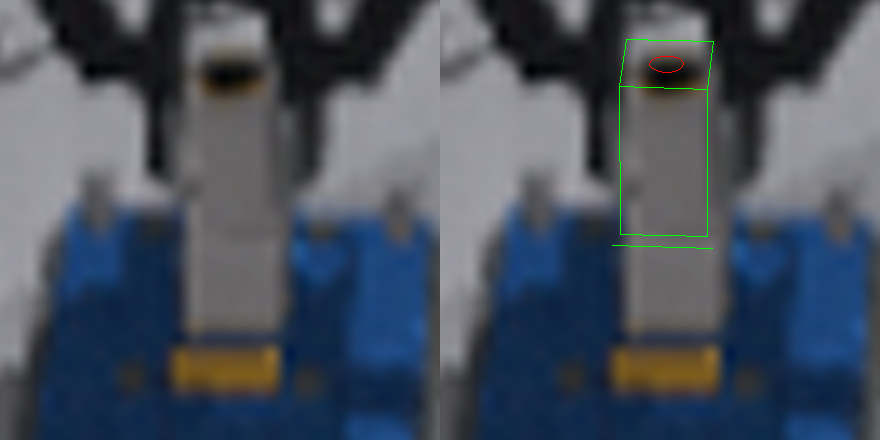

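>>> carry_out(
  dp=[
    [0,2,0],
    [0,3,-3],
    [0,3,-6],
    [0,3,-9],
    [0,3,-11],
    [0,3,-11],
  ],
  turn=[0,0,0,0,0,0],
  grip=[-0.6,-0.6,-0.6,-0.6,-0.6,-0.6],
)

```text
clock: 32.8
tcp_pos: [0.6219, 0.2364, 0.0798]
tcp_rot: [-89.7, -1.1, -10.2]
wrist_force: [-4.8, 4.3, 9.0]
width: 0.0257
```

```bash
python3 - <<'E'
from fit import *
st2();pic('b21')
cv2.imwrite('pics/f21.png',draw('b21',4,48,-.03,'x'))
E
```

```text
t 32.8 p(fix)mm [ 1.5  5.2 79.8] rot [-89.72  -1.08 -10.23] F [-5.5  3.3  9. ] M [ 0.8   1.06 -0.02] w 25.7
```

View pics/f21.png

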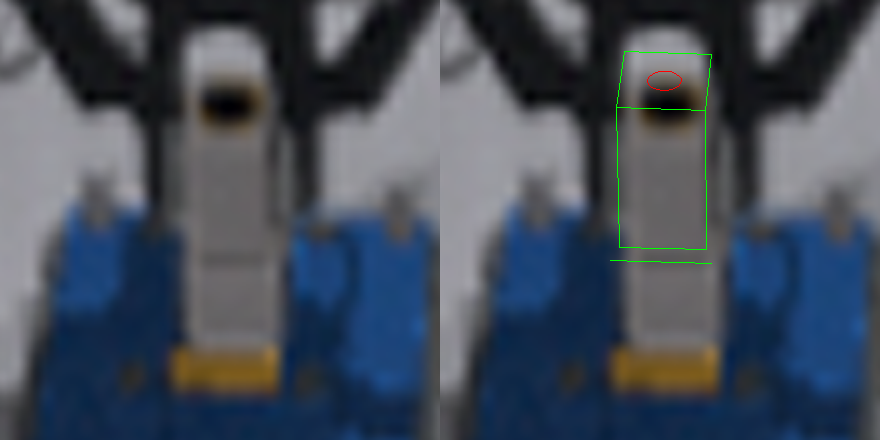

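```bash
cat > lean.py <<'E'
from fit import *
from scipy.optimize import least_squares
def r(v): return 170+((v/2+80)+.5)/6.6667-.5
D={'b15':(9,79.6,98,258,None),'b16':(-10.5,85.5,132,282,None),'b17':(12.6,81.2,80,232,338),'b18':(7.4,92.9,62,227,332),'b19':(-1.7,84.2,104,258,357),'b20':(15.6,81.7,75,233,331),'b21':(5.2,79.8,103,257,350)}
def pts(y,z,th):
    c,s=np.cos(th),np.sin(th)
    P=[C+Y*((y+c*p-s*q)/1000)+Z*((z+s*p+c*q)/1000) for p,q in [(0,82),(-20,32),(-22,0)]]
    return proj('side',P)[:,1]
ks=list(D)
def res(v,full=False):
    yb,hb,oy,oz=v[:4];out=[];inf={}
    for k,th in zip(ks,v[4:]):
        gy,gz,m,l,b=D[k];gy+=oy;gz+=18.7+oz
        c,s=np.cos(th),np.sin(th);y=gy-(c*yb-s*hb);z=gz-(s*yb+c*hb);inf[k]=(round(y,1),round(z,1),round(th,3))
        q=pts(y,z,th);out+=[q[0]-r(m),(q[1]-r(l))*.5]
        if b: out.append(q[2]-r(b))
    out+=[yb/5,(hb-62)/8,oy/2,oz/2]
    return inf if full else np.array(out)
s=least_squares(res,[0,62,0,0]+[0]*len(ks))
print(s.x[:4],s.cost); 
for k,i in res(s.x,True).items(): print(k,i)
E
python3 lean.py
```

```text
[-2.60508819 58.08758402  0.27661647  0.34964338] 1.3618378007885796
b15 (np.float64(21.9), np.float64(41.9), np.float64(0.174))
b16 (np.float64(12.9), np.float64(51.2), np.float64(0.364))
b17 (np.float64(19.0), np.float64(42.4), np.float64(0.06))
b18 (np.float64(5.8), np.float64(53.8), np.float64(-0.077))
b19 (np.float64(7.1), np.float64(45.7), np.float64(0.102))
b20 (np.float64(22.3), np.float64(43.0), np.float64(0.066))
b21 (np.float64(16.3), np.float64(41.7), np.float64(0.142))
```

>>> carry_out(
  dp=[
    [0,-20,0],
    [0,-45,0],
    [0,-45,0],
    [0,-45,0],
    [0,-45,0],
  ],
  turn=[0,0,0,0,0],
  grip=[-0.6,-0.6,-0.6,-0.6,-0.6],
  newtons=40,
)

```text
clock: 33.4
tcp_pos: [0.6205, 0.236, 0.123]
tcp_rot: [-89.8, -1.0, -10.2]
wrist_force: [-0.4, 0.3, -2.4]
width: 0.0256
```

```bash
python3 - <<'E'
from fit import *
st2();to(.45,.15,.120)
s=arm.grab_frame('side')[...,::-1]
cv2.imwrite('pics/b22.png',cv2.resize(s[150:230,235:315],None,fx=7,fy=7,interpolation=cv2.INTER_CUBIC))
E
```

```text
t 33.4 p(fix)mm [  0.2   4.6 123. ] rot [-89.78  -0.98 -10.24] F [-0.4  0.2 -2.4] M [ 0.02 -0.02 -0.02] w 25.6
dp [-152.5   -0.  -114.9] turn None n 3.81990673180306 yaw -10.241020749390525
```

View pics/b22.png

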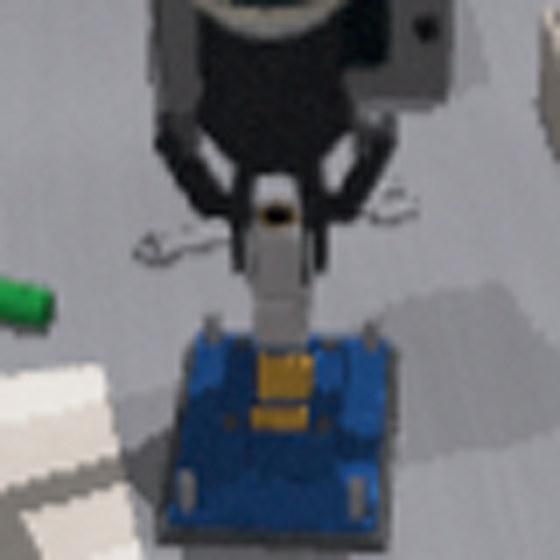

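```bash
python3 - <<'E'
import re
src=open('lean.py').read().split("ks=list")[0]
exec(src)
for th in (-.15,-.1,-.05,0,.05,.1,.15,.2):
    q=pts(0,88,th);print(th,q,q[2]-q[0],q[1]-q[0])
E
```

```text
-0.15 [178.52681328 192.33933071 199.80247155] 21.27565826963061 13.812517432320732
-0.1 [179.00318981 192.76109043 200.04494952] 21.041759708320996 13.757900617337555
-0.05 [179.5285206  193.19459291 200.28002779] 20.751507194877405 13.666072309619494
0 [180.1016903  193.63869938 200.5071077 ] 20.405417400681813 13.537009084067762
0.05 [180.72142595 194.09223796 200.7256133 ] 20.004187354435288 13.370812006468242
0.1 [181.38629806 194.55400721 200.93499297] 19.548694909982174 13.167709150311111
0.15 [182.09472243 195.02277987 201.13472074] 19.039998309708523 12.928057440119318
0.2 [182.84496289 195.49730666 201.3242977 ] 18.47933481433492 12.65234377908638
```

>>> carry_out(
  dp=[
    [-35,0,-26],
    [-70,0,-53],
    [-105,0,-79],
    [-140,0,-106],
    [-152,0,-115],
    [-152,20,-115],
    [-152,50,-115],
    [-152,68,-115],
    [-152,74,-115],
    [-152,74,-115],
    [-152,74,-115],
  ],
  turn=[0,0,0,0,0,0,0,0,0,0,0],
  grip=[-0.6,-0.6,-0.6,-0.6,-0.6,-0.6,-0.6,-0.6,-0.6,-0.6,-0.6],
)

```text
clock: 34.55
tcp_pos: [0.4521, 0.15, 0.0467]
tcp_rot: [-89.8, -1.0, -10.2]
wrist_force: [0.6, -0.1, -2.3]
width: 0.0255
```

```bash
python3 - <<'E'
from fit import *
st2();st();to(.45,.15,.040,-10.3)
s=arm.grab_frame('side')[...,::-1]
cv2.imwrite('pics/b23.png',cv2.resize(s[190:270,190:270],None,fx=7,fy=7,interpolation=cv2.INTER_CUBIC))
E
```

```text
t 34.55 p(fix)mm [-150.1 -110.1   46.7] rot [-89.77  -1.   -10.23] F [ 0.6  0.  -2.3] M [-0.02  0.02 -0.04] w 25.5
34.55 [0.4521 0.15   0.0467] [-89.8  -1.  -10.2] [ 0.6 -0.1 -2.3] [-0.02  0.02 -0.04] 0.0255
dp [-2.2  6.7 -0.4] turn 0.1 n 0.14114570539511007 yaw -10.233185713115084
```

View pics/b23.png

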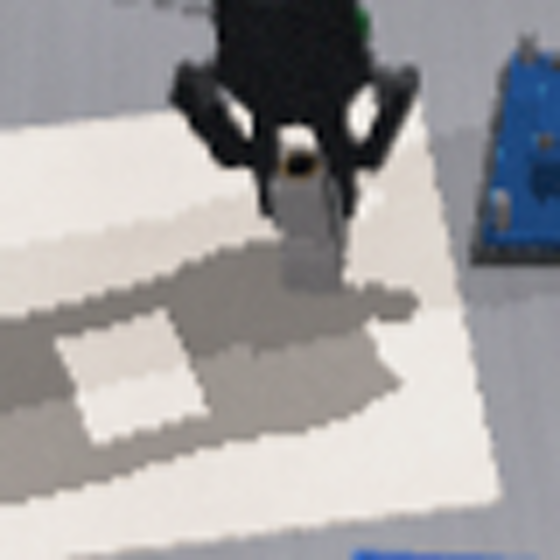

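>>> carry_out(
  dp=[
    [0,3,0],
    [0,5,0],
    [0,6,0],
    [0,6,0],
  ],
  turn=[0,0,0,0],
  grip=[-0.6,-0.6,-0.6,-0.6],
)

```text
clock: 35.0
tcp_pos: [0.4523, 0.1501, 0.0409]
tcp_rot: [-89.8, -1.0, -10.2]
wrist_force: [0.3, -0.3, -1.6]
width: 0.0254
```

>>> carry_out(
  dp=[
    [0,2,0],
    [0,4,0],
    [0,5,0],
    [0,5,0],
  ],
  turn=[0,0,0,0],
  grip=[-0.6,-0.6,-0.6,-0.6],
)

```text
clock: 35.4
tcp_pos: [0.4527, 0.1502, 0.0369]
tcp_rot: [-89.7, -1.0, -10.2]
wrist_force: [-5.7, -0.5, 11.1]
width: 0.0256
```

>>> carry_out(
  dp=[
    [0,0,0],
    [0,0,0],
    [0,0,0],
    [0,-10,0],
    [0,-45,0],
    [0,-60,0],
    [0,-60,0],
    [0,-60,0],
    [0,-60,0],
    [0,-60,0],
    [0,-60,0],
    [0,-60,0],
  ],
  turn=[0,0,0,0,0,0,-8,-16,-24,-32,-40,-48],
  grip=[-0.1,0.1,0.1,0.1,0.1,0.1,0.1,0.1,0.1,0.1,0.1,0.1],
)

```text
clock: 36.6
tcp_pos: [0.4516, 0.1502, 0.0972]
tcp_rot: [-90.6, -0.9, 38.1]
wrist_force: [-0.1, -0.1, -0.8]
width: 0.0467
```

```bash
python3 - <<'E'
from fit import *
st()
s=arm.grab_frame('side')[...,::-1]
cv2.imwrite('pics/b24.png',cv2.resize(s[190:270,190:270],None,fx=7,fy=7,interpolation=cv2.INTER_CUBIC))
to(.4527,.1502,.045,79.7)
E
```

```text
36.6 [0.4516 0.1502 0.0972] [-90.6  -0.9  38.1] [-0.1 -0.1 -0.8] [-0.01 -0.02  0.01] 0.0467
dp [ 0.  52.2 -0.1] turn -41.1 n 1.0440621962504835 yaw 38.62590618821681
```

View pics/b24.png

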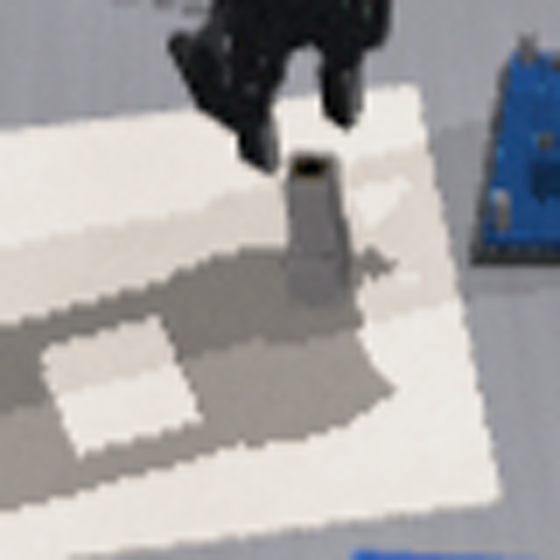

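```bash
python3 - <<'E'
from h import *
p=ray('side',233.86,213.57,.082);print(p); q=ray('side',274.0+.0,0,.1)
# side-cam bias seen at mark earlier: +4mm x,+2.6mm y
to(p[0]-.003,p[1]-.003,.045,79.7)
E
```

```text
[0.45515006 0.15510668 0.082     ]
dp [ 0.8 52.2  1.8] turn -41.1 n 1.0446237239263647 yaw 38.62590618821681
```

>>> carry_out(
  dp=[
    [0,0,0],
    [0,0,0],
    [0,0,0],
    [0,0,0],
    [0,0,0],
    [0,10,0],
    [0,40,0],
    [0,52,0],
    [0,52,0],
    [0,53,0],
    [0,53,0],
  ],
  turn=[-8,-16,-24,-32,-40,-41.1,-41.1,-41.1,-41.1,-41.1,-41.1],
  grip=[0.2,0.2,0.2,0.2,0.2,0.2,0.2,0.2,0.2,0.2,0.2],
)

```text
clock: 37.75
tcp_pos: [0.4531, 0.1504, 0.0452]
tcp_rot: [-91.1, -0.3, 79.7]
wrist_force: [0.7, -0.6, -0.5]
width: 0.0509
```

>>> carry_out(
  dp=[
    [0,0,0],
    [0,0,0],
    [0,0,0],
    [0,0,0],
    [0,0,0],
    [0,0,0],
  ],
  turn=[0,0,0,0,0,0],
  grip=[-0.6,-0.6,-0.6,-0.6,-0.6,-0.6],
  newtons=60,
)

```text
clock: 38.35
tcp_pos: [0.4537, 0.1505, 0.0461]
tcp_rot: [-91.2, -0.3, 79.7]
wrist_force: [-0.9, 1.1, 6.3]
width: 0.0295
```

```bash
python3 - <<'E'
from fit import *
st()
s=arm.grab_frame('side')[...,::-1]
cv2.imwrite('pics/b25.png',cv2.resize(s[190:270,190:270],None,fx=7,fy=7,interpolation=cv2.INTER_CUBIC))
to(.6193,.2313,.130,79.7)
E
```

```text
38.35 [0.4537 0.1505 0.0461] [-91.2  -0.3  79.7] [-0.9  1.1  6.3] [-0.07  0.11 -0.04] 0.0295
dp [ 109.7  -80.1 -150.2] turn -0.0 n 4.049034563472858 yaw 79.65867139225541
```

View pics/b25.png

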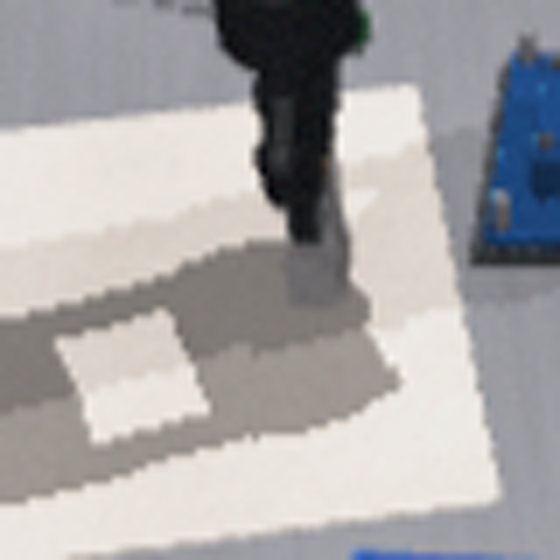

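>>> carry_out(
  dp=[
    [0,-40,0],
    [0,-85,0],
    [0,-105,0],
    [27,-105,-37],
    [54,-105,-74],
    [81,-105,-111],
    [110,-105,-147],
    [110,-105,-147],
    [110,-105,-147],
    [110,-105,-147],
  ],
  turn=[0,0,0,0,0,0,0,0,0,0],
  grip=[-0.6,-0.6,-0.6,-0.6,-0.6,-0.6,-0.6,-0.6,-0.6,-0.6],
)

```text
clock: 39.4
tcp_pos: [0.6151, 0.2318, 0.1548]
tcp_rot: [-91.2, -0.3, 79.7]
wrist_force: [-0.4, -0.4, -2.1]
width: 0.0291
```

```bash
python3 - <<'E'
from fit import *
st2()
s=arm.grab_frame('side')[...,::-1]
cv2.imwrite('pics/b26.png',cv2.resize(s[150:230,235:315],None,fx=7,fy=7,interpolation=cv2.INTER_CUBIC))
to(.6190,.2313,.114,79.7)
E
```

```text
t 39.4 p(fix)mm [ -4.4  -0.5 154.8] rot [-91.19  -0.32  79.65] F [-0.3 -0.5 -2.1] M [-0.05 -0.01  0.01] w 29.1
dp [ 0.  41.4 -3.1] turn -0.1 n 0.8294486537036393 yaw 79.6479459719464
```

View pics/b26.png

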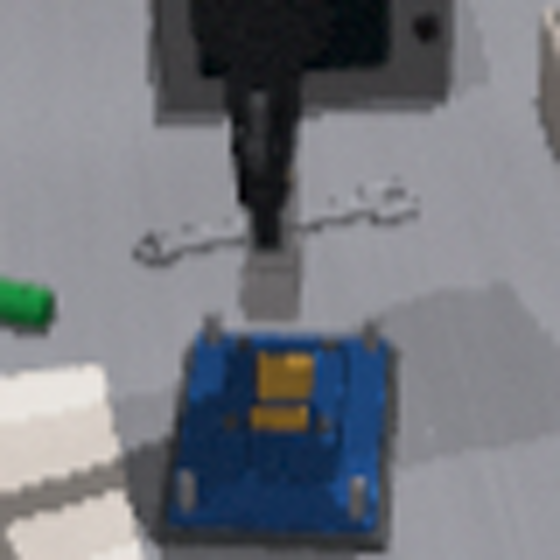

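>>> carry_out(
  dp=[
    [0,15,-2],
    [0,30,-4],
    [0,37,-4],
    [0,40,-4],
    [0,40,-4],
    [0,40,-4],
    [0,40,-4],
    [0,40,-4],
  ],
  turn=[0,0,0,0,0,0,0,0],
  grip=[-0.6,-0.6,-0.6,-0.6,-0.6,-0.6,-0.6,-0.6],
)

```text
clock: 40.25
tcp_pos: [0.62, 0.2312, 0.1159]
tcp_rot: [-91.3, -0.4, 79.7]
wrist_force: [-1.2, 0.1, -2.6]
width: 0.0292
```

```bash
python3 - <<'E'
from fit import *
st2()
s=arm.grab_frame('side')[...,::-1];t=arm.grab_frame('top')[...,::-1]
cv2.imwrite('pics/b27.png',cv2.resize(s[150:230,235:315],None,fx=7,fy=7,interpolation=cv2.INTER_CUBIC))
cv2.imwrite('pics/s27.png',s);cv2.imwrite('pics/t27.png',t)
E
```

```text
t 40.25 p(fix)mm [  0.5  -0.2 115.9] rot [-91.26  -0.36  79.65] F [-1.2 -0.1 -2.6] M [ 0.   -0.01  0.07] w 29.2
```

View pics/b27.png

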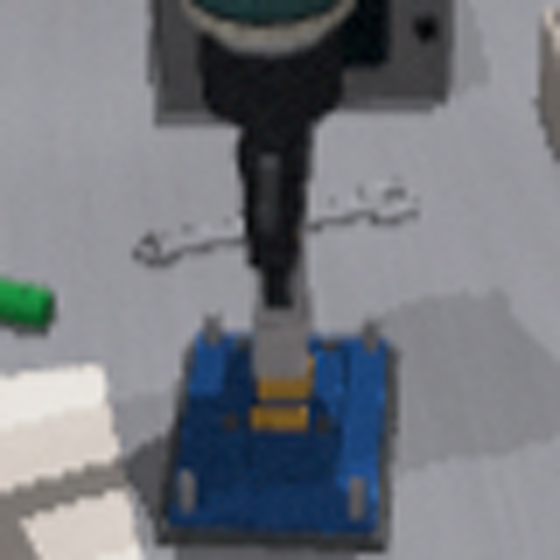

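View pics/s27.png

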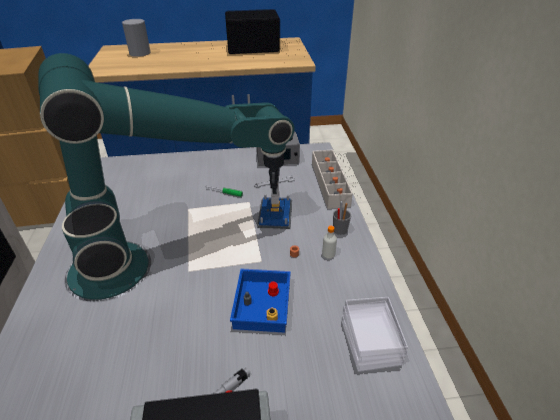

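View pics/t27.png

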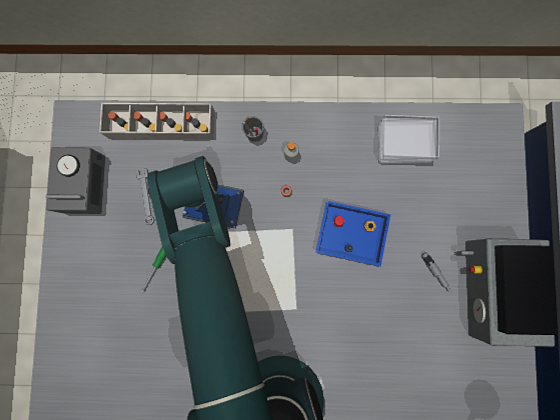

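>>> carry_out(
  dp=[
    [0,0,0],
    [0,0,0],
    [0,0,0],
    [0,0,0],
  ],
  turn=[0,0,0,0],
  grip=[-0.6,-0.6,-0.6,-0.6],
)

```text
clock: 40.75
tcp_pos: [0.6199, 0.2312, 0.1157]
tcp_rot: [-91.2, -0.4, 79.6]
wrist_force: [0.7, 0.3, -2.4]
width: 0.0294
```

```bash
python3 - <<'E'
from h import *
st2();print(np.abs(arm.observe()['dq']).max());print(arm.finish_job())
E
```

```text
t 40.75 p(fix)mm [  0.5  -0.3 115.7] rot [-91.25  -0.35  79.65] F [ 0.6  0.4 -2.4] M [ 0.04  0.   -0.02] w 29.4
0.12495157914333087
the job is handed in; nothing more can be done
None
```

I handed the job in at 40.8 s. The three fittings are in the basket, and the block is out of the nest, held still above it. No verdict came back.

**How the block came out**
- The tool can only turn about its own vertical axis, so it could not tilt the block directly. With the stem gripped across y as asked, firm sideways moves mostly shifted the block instead of leaning it.
- I rocked it with the jaws slightly open across y, then gripped across x so it could pivot. It walked up and freed in about six swings.
- **Two departures from the brief:** the last swings used the x grip instead of the y grip. I also stood the freed block briefly on the white sheet to square it up and re-gripped it across y before carrying it back over the nest.

**Last checks**
- **Fittings:** both cameras show the nut, nozzle and cap let go in the basket.
- **Bystanders:** none looks moved in the pictures; I did not measure them.
- **Block hold:** the grip is set to 60 N with the jaws 29.4 mm apart. The wrist carries only the block's weight (about −2.4 N), so nothing else is touching it.
- **Block pose:** the gripper is within about 1.3° of vertical, and the block is centred to within a few mm. Its foot is roughly 20–25 mm above the nest top.

**Less certain**
- **Lean angles:** I worked these out from the tool's movement, about 0.06–0.15 rad to each side while still in the nest. My picture-based estimates of the lean disagreed with that and with each other.
- **Nest lift:** I never measured it. In early swings the upward pull reached about 17 N, close to what would lift the nest. It looked seated in every picture and is down at the end.

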